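Prop the handheld meter on its raised sloped stand

ROBOT

A 6-joint arm with a two-finger parallel gripper is mounted at the origin on a cart in front of the work surface, level with it; the furniture and walls round the work are solid. World frame = base frame: x ahead of the robot, y to its left, z up, the work surface at z = 0. Lengths are in m, angles in rad, forces in N, time in s.
With the tool pointing down it reaches from about 0.25 to 0.725 m from the base axis. Payload 4 kg.
Tool frame: the origin (TCP) lies at the centre of the arm's flange, where the gripper is bolted on; the fingertips stand 173 mm ahead of it and the grasp point (between the pads) lies 155 mm ahead of it; x points along the fingers, z is the direction in which the jaws open and shut, and the axes are right-handed (so a half turn about x gives the same grasp; the last joint's range is limited). The gripper opens to 85 mm and grips with 20 to 120 N. Pads are 22 mm wide; open, the fingers measure 114 mm over their backs; the gripper's body (76 mm by 85 mm) begins 54 mm behind the grasp point. The pads swing forward as they close: fully open they stand 13 mm farther back than shut.
Start: joints at [-1.155, 0.241, 0.005, 1.335, 0, 1.571], TCP at [0.202, -0.457, 0.405] pointing down, gripper open.
Joint ranges: [-2.72, 2.72], [-1.05, 1.87], [-1.09, 1.28], [-1.99, 2.15], [-1.42, 1.44], [-3.14, 3.14]. Speed limits (rad/s): [2.79, 2.79, 3.14, 3.14, 3.14, 3.14].

INTERFACE

Orientations are given as a unit quaternion [x, y, z, w].
In Python, from workcell import bot gives the robot as it stands.
- The arm moves only by the tool arm_command, never from a script. Its argument "moves" is one flat list of numbers, 7 for each row, row after row: the shift along the tool's x, y, z in m, then the turn, a rotation vector about the tool's x, y, z in rad, then the closure, from -1 (fully open) to 1 (shut). A call has 1 to 20 rows; each row shifts and turns the pose as measured when the row begins, along the tool's axes as they then stand; what a row does not reach is not made up. A row lasts 1/12 s, in which the tool goes at most 41.7 mm and 7.16 degrees, less where a joint would pass 70% of its speed; a pose out of reach is approached as far as the arm can. A call with a gripper value outside its range is refused whole. The fingers move at their own pace and stop on an object; the grip force is fixed at half the most. Time passes only in rows, so rows that do not move let the fingers close. It gives the time, the measured TCP pose, the force and the opening at its end, in the units of the state.
- bot.get_obs(): the state, without advancing time (a new reading comes with each control period).
- bot.camera(name): name is "side" or "top"; returns the picture (420x560x3 uint8, red, green, blue); there is no depth.
- bot.get_calibration(name): a dict with "mtx" (3x3 intrinsics, pixels), "world_from_camera" (4x4, takes a point from camera to world coordinates). Camera axes: x right, y up, looking along -z (the intrinsics and any distortion apply to the point x, -y, -z); pixel columns grow to the right and rows downward; lengths in m; the calibration is good to about 2 mm. A picture is of the moment at which its call begins. get_calibration takes no time and is no camera call.
- bot.job_done(): hands the job in, once; it reports no verdict.
The state is a dict: "clock": time; "joint_pos": joint angles; "joint_vel": joint speeds; "tau": joint torques, N m; "eef_pos": TCP position; "tool_rot": TCP orientation; "ft_force": force on the tool from outside, world axes, zero at the start; "ft_torque": the same for the moment, N m; "grip_width": finger opening in m.
Only numpy, scipy, OpenCV 4.12 (cv2) and the standard library are available. Lean on these libraries where they do the work, as an engineer would, in place of code of your own. Each camera call takes 0.05 s, during which the arm holds its last target.

TASK

The handheld meter lies flat on the bench; put it on its raised stand, screen outward and keypad end down: foot end on the narrow ledge, back against the sloping board. It cannot be stood up in one go, so first lean it the same way (keypad end down, screen outward) in the low wedge rest and let go, then take it again by its upper end, across its thickness, carry it over and set it down gently on the ledge, never letting it drop. Leave the other things where they are.

Things in the scene. Friction and masses are not known exactly. Their poses are not given: they have to be found in the camera images.
- meter_center (a point): Centre (half-way up) and centre of mass of the grey handheld meter, a flat box 150 mm long (x), 56 mm wide (y), 18 mm thick (z), 0.13 to 0.25 kg. +z comes out of its face (dark-framed screen, white keys); +x points to its top end with two round sockets; the keypad end is its foot. Starts flat on its back, on the left. Not the shorter, wider black calculator.
- meter_foot (a point): Middle of the meter's foot (keypad) end face, 75 mm from its centre; axes as meter_center.
- meter_top (a point): Middle of the meter's top (socket) end face, 75 mm from its centre; axes as meter_center.
- meter_face (a point): Centre of the meter's face, 9 mm above its centre along +z; axes as meter_center.
- meter: The meter as a whole; origin at the centre of its back, 9 mm below its centre.
- wedge: Low aluminium wedge rest, fixed, on a base plate 120 x 60 mm; origin under its centre, z up, +x level from front to back. A board 44 mm wide, 95 mm long rises from the corner at 45 degrees toward +x; a toe 20 mm deep stands square to its lower end. In this V the meter stays by gravity, back on the board, foot on the toe; its top 55 mm and 6 mm of each side overhang.
- wedge_corner (a point): Inner corner of the wedge's V, half-way across its width, 18 mm above the bench; axes as wedge.
- stand: Raised stand, fixed: round foot 100 mm across, a post, a narrow seat; origin under its centre, z up, +x level from front to back. The seat: a back board 34 mm wide, 85 mm long rising from the corner at 70 degrees to level, leaning toward +x, and a ledge 20 mm deep, 34 mm wide square to it (falls 20 degrees to the back). The meter stays by gravity; its top 65 mm overhang the board.
- stand_corner (a point): Inner corner of the stand's ledge and back board, half-way across its width, 80 mm above the bench; axes as stand.
- buffer_bottle: White bottle, 57 mm across, 123 mm tall, back left. Loose bystander: leave it alone. Origin at the centre of its underside.
- small_bottle: White bottle, 45 mm across, 90 mm tall, behind the wedge. Loose bystander: leave it alone. Origin at the centre of its underside.
- calculator: Black pocket calculator 118 x 70 x 13 mm, behind the stand. Loose bystander: leave it alone. Origin at the centre of its underside.
- timer: White digital timer 72 x 64 x 18 mm, behind the meter. Loose bystander: leave it alone. Origin at the centre of its underside.
- mouse: Black computer mouse 104 x 58 x 40 mm, on the right. Loose bystander: leave it alone. Origin at the centre of its underside.
- vial: Clear capped vial, 27 mm across, 61 mm tall, on the right. Loose bystander: leave it alone. Origin at the centre of its underside.

How it is judged:
On the way, in this order (a step that is already met when the one before it is completed fails the run):
1. the meter leans in the wedge rest, foot end on the toe, back on the board, screen outward, let go and at rest (x of meter_foot in the frame of wedge between -0.048364 and -0.028364 m and z of meter_foot in the frame of wedge between 0.014364 and 0.034364 m and y of meter_foot in the frame of wedge between -0.018 and 0.018 m and x of meter_top in the frame of wedge between 0.0537021 and 0.0817021 m and z of meter_top in the frame of wedge between 0.11643 and 0.14443 m and y of meter_top in the frame of wedge between -0.018 and 0.018 m and x of meter_face in the frame of wedge between -0.00569491 and 0.0223051 m and z of meter_face in the frame of wedge between 0.0697609 and 0.0977609 m and y of meter_face in the frame of wedge between -0.018 and 0.018 m and contact force between the fingers and meter below 0.2 N and linear speed of meter below 0.02 m/s and angular speed of meter below 0.2 rad/s), for 0.2 s.
2. the meter is held by its upper end (the fingers within 45 mm of the top end), clear of the wedge and the bench (contact force between the fingers and meter above 1 N and distance between the grasp point and meter_top below 0.045 m and contact force between meter and wedge below 0.1 N and distance between meter_foot and wedge_corner above 0.05 m and height (world z) of meter_foot above 0.03 m), for 0.1 s.
At the end, for the whole second after the job is handed in: The meter rests on the stand, let go and still: foot end on the ledge within 8 mm and top end and face within 12 mm of their places when the foot is in the corner and the back is flat on the board, screen outward, top end up, within 18 mm of the middle sideways (x of meter_foot in the frame of stand between -0.0264572 and -0.0104572 m and z of meter_foot in the frame of stand between 0.0750782 and 0.0910782 m and y of meter_foot in the frame of stand between -0.018 and 0.018 m and x of meter_top in the frame of stand between 0.0208458 and 0.0448458 m and z of meter_top in the frame of stand between 0.212032 and 0.236032 m and y of meter_top in the frame of stand between -0.018 and 0.018 m and x of meter_face in the frame of stand between -0.013263 and 0.010737 m and z of meter_face in the frame of stand between 0.144633 and 0.168633 m and y of meter_face in the frame of stand between -0.018 and 0.018 m and contact force between meter and stand above 0.3 N and contact force between the fingers and meter below 0.2 N and linear speed of meter below 0.02 m/s and angular speed of meter below 0.2 rad/s); the robot touches nothing.
It fails at once if a bystander (bottle, calculator, timer, mouse or vial) is moved more than 25 mm (distance of any of buffer_bottle, small_bottle, calculator, timer, mouse, vial from where it was at the start of the episode above 0.025 m).
It fails at once if the meter is dropped: it moves faster than 0.6 m/s with no finger on it (contact force between the fingers and meter below 0.2 N and linear speed of meter above 0.6 m/s).
It also fails if it takes over 69 s, if anything falls off the work surface, if the arm or the gripper's body presses on something with over 40 N, if the wrist force passes 120 N, or if a joint passes its speed limit or range.

## Working session

There is one attempt and no reset: what is moved stays moved. The work goes in short steps, Python scripts to look and compute and a tool call to move; the robot and the scene stay as the last step left them, time stands still between calls to the robot, and variables do not carry over. Pictures are saved under pics/ and viewed, and the job is handed in when it is done.

Besides the shell and the picture viewer there is one more tool, called after ">>>" by a JSON object that holds its "fn" and its "kwargs". arm_command: Moves the arm, as the interface text tells. Its arguments: {"type":"object","properties":{"moves":{"type":"array"}},"required":["moves"]}

```bash
ls; mkdir -p pics
python3 - <<'E'
from workcell import bot
import cv2
for n in("side","top"):
    im=bot.camera(n); cv2.imwrite(f"pics/{n}0.png",im[:,:,::-1]); c=bot.get_calibration(n); print(n,c)
print(bot.get_obs())
E
```

```text
pics
side {'mtx': array([[418.58501427,   0.        , 281.08508425],
       [  0.        , 418.58501427, 211.42868131],
       [  0.        ,   0.        ,   1.        ]]), 'world_from_camera': array([[ 0.99810726,  0.04345128, -0.04351874,  0.47785445],
       [-0.05646234,  0.36705487, -0.9284841 , -1.05276094],
       [-0.02437006,  0.9291839 ,  0.36881349,  0.52611432],
       [ 0.        ,  0.        ,  0.        ,  1.        ]])}
top {'mtx': array([[532.91463769,   0.        , 279.82056109],
       [  0.        , 532.91463769, 204.22704083],
       [  0.        ,   0.        ,   1.        ]]), 'world_from_camera': array([[-0.02916218,  0.98509969, -0.16949389,  0.30430543],
       [-0.99952792, -0.03037881, -0.00458861,  0.00510046],
       [-0.00966926,  0.16928006,  0.98552056,  1.41019123],
       [ 0.        ,  0.        ,  0.        ,  1.        ]])}
{'clock': 0.1, 'joint_pos': array([-1.15499766e+00,  2.41315805e-01,  3.86960788e-03,  1.33524151e+00,
       -8.58479980e-06,  1.57077289e+00]), 'joint_vel': array([-0.00073187, -0.00181581,  0.00411225,  0.00086213,  0.00088902,
       -0.00050842]), 'tau': array([ 4.08192818e-04, -3.73138368e+01,  2.53009540e+01,  1.08680935e-02,
       -3.46833005e-06,  3.25777464e-06]), 'eef_pos': array([ 0.20185868, -0.45716954,  0.40391667]), 'tool_rot': array([ 0.38638628,  0.59300196, -0.38566122,  0.59187814]), 'ft_force': array([-0.0867851 ,  0.23977512,  0.39322029]), 'ft_torque': array([-0.00448773, -0.03495549,  0.00728076]), 'grip_width': 0.08530507981621639}
```

View pics/side0.png

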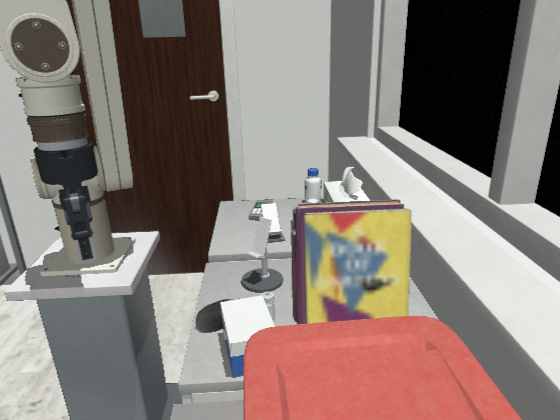

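View pics/top0.png

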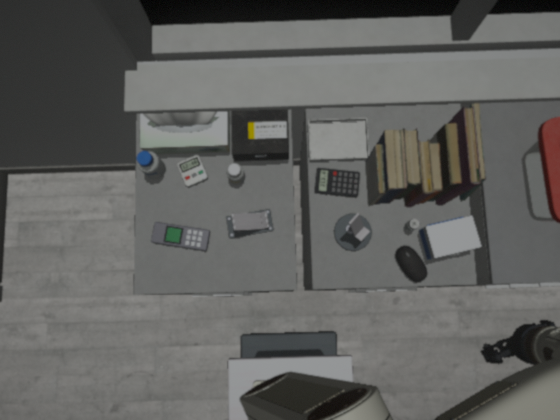

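The top view shows the meter at about (181,236), with its screen end left and keypad right. The wedge is near (250,222), the stand near (352,232). Next I zoom in on each.

```bash
cat > h.py <<'E'
import numpy as np, cv2
from workcell import bot
from scipy.spatial.transform import Rotation as R
def ray(n,u,v):
    c=bot.get_calibration(n); K=c['mtx'];T=c['world_from_camera']
    d=np.array([(u-K[0,2])/K[0,0],-(v-K[1,2])/K[1,1],-1.]); return T[:3,3],T[:3,:3]@d
def atz(n,u,v,z):
    o,d=ray(n,u,v); return o+d*(z-o[2])/d[2]
def proj(n,p):
    c=bot.get_calibration(n); K=c['mtx'];T=c['world_from_camera']
    q=(np.atleast_2d(p)-T[:3,3])@T[:3,:3]; return np.c_[K[0,2]+K[0,0]*q[:,0]/-q[:,2],K[1,2]+K[1,1]*q[:,1]/q[:,2]]
def tri(ut,us):
    A=[];b=[]
    for n,(u,v) in(("top",ut),("side",us)):
        o,d=ray(n,u,v);d=d/np.linalg.norm(d);P=np.eye(3)-np.outer(d,d);A.append(P);b.append(P@o)
    A=np.vstack(A);b=np.hstack(b);x,*_=np.linalg.lstsq(A,b,rcond=None);return x,np.linalg.norm(A@x-b)
def crop(im,x0,y0,w,h,s,f):
    cv2.imwrite(f,cv2.resize(im[y0:y0+h,x0:x0+w],None,fx=s,fy=s,interpolation=cv2.INTER_CUBIC))
E
python3 - <<'E'
from h import *
t=cv2.imread("pics/top0.png");s=cv2.imread("pics/side0.png")
crop(t,140,200,140,60,5.7,"pics/a.png")
crop(t,320,200,70,60,8,"pics/b.png")
crop(s,230,170,110,130,4.5,"pics/c.png")
E
```

```text
(no output)
```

View pics/a.png

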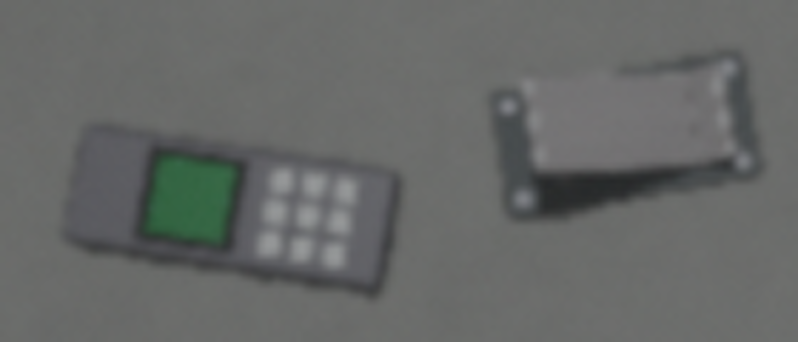

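View pics/b.png

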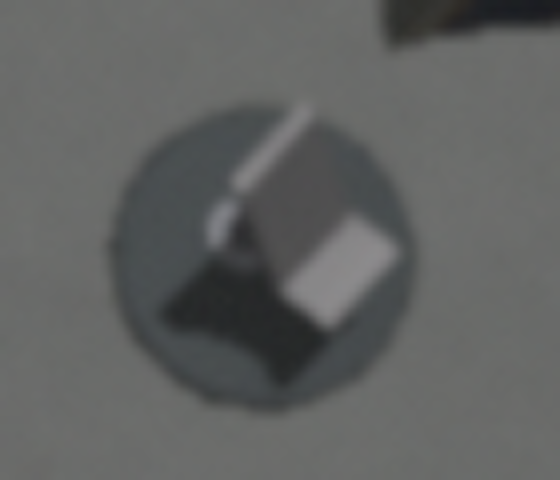

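View pics/c.png

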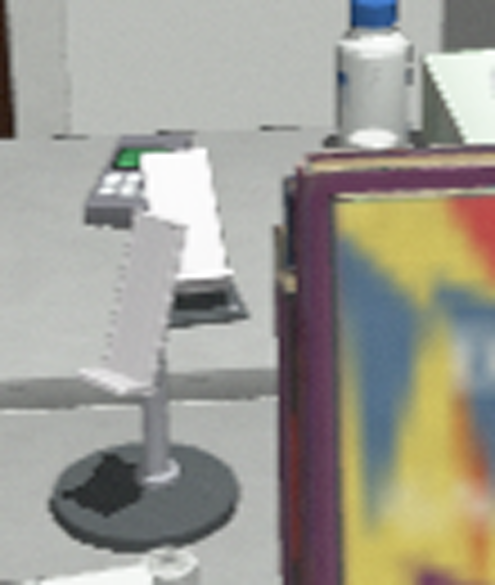

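Meter: top end left, foot right in the crop. The wedge board rises to the left (+y), so its yaw is about 100°. The stand's ledge faces lower right, so its yaw is about 52°. I'll fit models to clicked points in both views and check them with overlays.

```bash
cat > fit.py <<'E'
from h import *
from scipy.optimize import least_squares
def W(p,pts):
    c,s=np.cos(p[2]),np.sin(p[2]);pts=np.atleast_2d(pts);z=p[3] if len(p)>3 else 0
    return np.c_[p[0]+c*pts[:,0]-s*pts[:,1],p[1]+s*pts[:,0]+c*pts[:,1],pts[:,2]+z]
def T(x,y): return (140+(x+.5)/5.7-.5,200+(y+.5)/5.7-.5)
def B(x,y): return (320+(x+.5)/8-.5,200+(y+.5)/8-.5)
def S(x,y): return (230+(x+.5)/4.5-.5,170+(y+.5)/4.5-.5)
s45=.5**.5
def seat(cx,cz,a,l,d,w):
    a=np.radians(a);L=lambda t,n,y:(cx+t*np.cos(a)-n*np.sin(a),y,cz+t*np.sin(a)+n*np.cos(a))
    return L
def solve(p0,cl):
    def f(p): return np.hstack([proj(n,W(p,m))[0]-np.array(c) for n,c,m in cl])
    r=least_squares(f,p0,loss='soft_l1');print(np.round(r.x,4),'yaw',np.degrees(r.x[2]).round(1));print(np.round(r.fun.reshape(-1,2),1).tolist());return r.x
LW=seat(-.032,.018,45,0,0,0)
LS=lambda t,n,y:seat(CX,.08,70,0,0,0)(t,n,y)
CX=-0.01
# stand corner x from nominal foot: foot=corner+9mm*normal(-sin70,cos70)
CX=-0.0184572+.009*np.sin(np.radians(70)); print('standcorner x,z',CX,.0830782-.009*np.cos(np.radians(70)))
E
cat > f1.py <<'E'
from fit import *
h=.009;m=lambda a,b,z:(a*.075,b*.028,z)
print('meter');pm=solve([.47,.25,1.4],[("top",T(88,125),m(1,-1,.018)),("top",T(400,174),m(-1,-1,.018)),("top",T(380,294),m(-1,1,0.0)),("top",T(63,240),m(1,1,0.009)),("side",S(85,220),m(-1,1,0)),("side",S(87,205),m(-1,1,.018))])
print('wedge');pw=solve([.48,.07,1.74,0],[("top",T(521,82),LW(.095,0,-.022)),("top",T(540,168),LW(.095,0,.022)),("side",S(143,153),LW(.095,0,.022)),("side",S(207,149),LW(.095,0,-.022)),("side",S(235,272),LW(0,.02,-.022)),("side",S(178,278),LW(0,.02,.022)),("side",S(247,316),(-.06,-.03,.006))])
print('stand');ps=solve([.45,-.17,.9,0],[("top",B(285,292),LS(0,0,.017)),("top",B(352,213),LS(0,0,-.017)),("top",B(332,327),LS(0,.02,.017)),("top",B(402,250),LS(0,.02,-.017)),("top",B(245,195),LS(.085,0,.017)),("top",B(315,112),LS(.085,0,-.017)),
 ("side",S(138,214),LS(.085,0,.017)),("side",S(187,226),LS(.085,0,-.017)),("side",S(80,371),LS(0,.02,.017)),("side",S(131,393),LS(0,.02,-.017)),("side",S(158,387),LS(0,0,-.017))])
# foot circle
print('stand foot circle, z~.008', atz("top",*B(265,257),.01))
np.savez('fit.npz',m=pm,w=pw,s=ps)
def draw(n,im,lines,sc,x0,y0,w,h,f):
    im=cv2.resize(im[y0:y0+h,x0:x0+w],None,fx=sc,fy=sc,interpolation=cv2.INTER_CUBIC)
    for l,c in lines:
        q=(proj(n,l)-[x0,y0]+.5)*sc-.5
        cv2.polylines(im,[np.round(q).astype(int)],False,c,1,cv2.LINE_AA)
    cv2.imwrite(f,im)
r=lambda p,L:W(p,np.array(L))
lines=[(r(pm,[m(1,1,z),m(1,-1,z),m(-1,-1,z),m(-1,1,z),m(1,1,z)]),c) for z,c in((0,(0,0,255)),(.018,(0,255,255)))]
for p,L,l,d,w in((pw,LW,.095,.02,.022),(ps,LS,.085,.02,.017)):
    lines+=[(r(p,[L(0,0,w),L(l,0,w),L(l,0,-w),L(0,0,-w),L(0,0,w)]),(0,255,0)),(r(p,[L(0,0,w),L(0,d,w),L(0,d,-w),L(0,0,-w)]),(255,100,0))]
lines.append((r(pw,[(.06,.03,0),(.06,-.03,0),(-.06,-.03,0),(-.06,.03,0),(.06,.03,0)]),(255,0,255)))
a=np.linspace(0,6.3,60);lines.append((r(ps,np.c_[.05*np.cos(a),.05*np.sin(a),0*a]),(255,0,255)))
t=cv2.imread("pics/top0.png");s=cv2.imread("pics/side0.png")
draw("top",t,lines,5.7,140,200,140,60,"pics/ao.png")
draw("top",t,lines,8,320,200,70,60,"pics/bo.png")
draw("side",s,lines,4.5,230,170,110,130,"pics/co.png")
E
python3 f1.py
```

```text
standcorner x,z -0.009999966412926825 0.08000001871006898
meter
[0.4686 0.2769 1.3842] yaw 79.3
[[-1.1, -0.9], [-0.0, -0.7], [0.6, -0.2], [-0.0, 0.2], [-0.9, 1.6], [-1.6, -0.2]]
wedge
[ 0.5007  0.0966  1.7457 -0.0029] yaw 100.0
[[0.0, -1.9], [-0.0, 0.0], [-0.5, 1.0], [-0.4, 0.4], [-0.0, -0.4], [-2.2, -0.0], [1.3, -0.4]]
stand
[ 0.4683 -0.1789  0.8298 -0.002 ] yaw 47.5
[[-0.2, -0.9], [0.0, -1.3], [0.1, -0.7], [-0.0, -1.4], [-0.4, -0.6], [0.0, -1.0], [-1.2, -0.4], [-1.0, 0.3], [-0.8, 0.5], [-1.2, -0.3], [-1.6, 0.6]]
stand foot circle, z~.008 [ 0.46568664 -0.17845853  0.01      ]
```

View pics/ao.png

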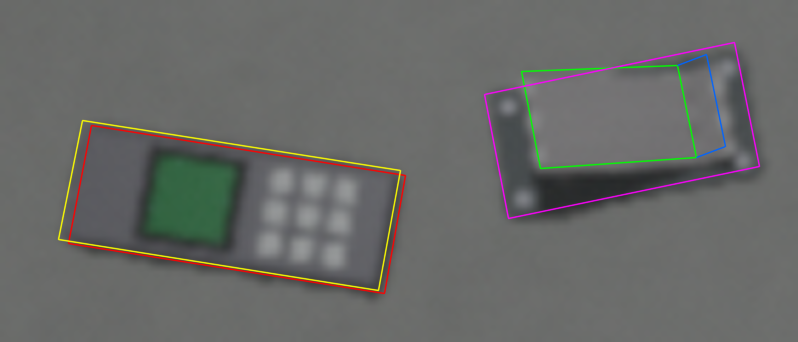

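View pics/bo.png

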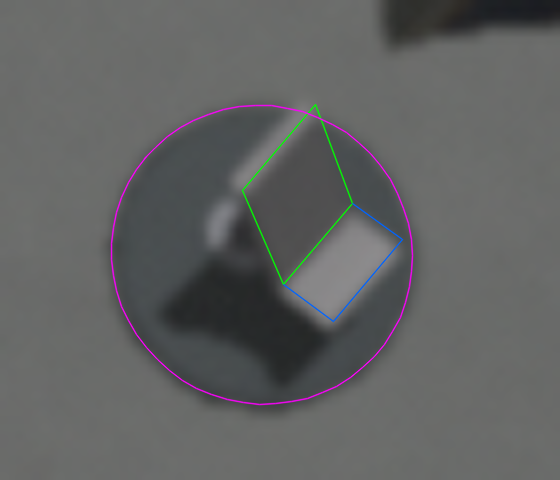

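View pics/co.png

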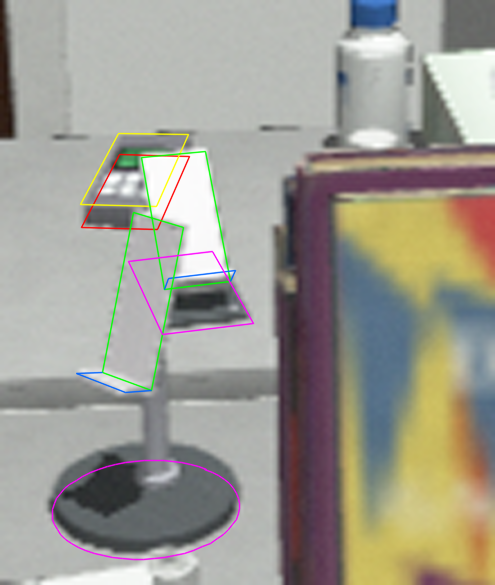

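Run:
```python
from fit import *
b=[atz("top",*T(x,y),.008) for x,y in((508,105),(522,200),(742,162),(728,68))]
print('bolts',np.round(b,4).tolist(),np.mean(b,0))
# small bottle, timer
t=cv2.imread("pics/top0.png");crop(t,215,150,50,95,6,"pics/d.png")
print('bottle base/top',atz("top",235,172,.09))
ft=np.load('fit.npz')
# triangulated checks
print('wedge upper', tri(T(521,80),S(207,149)),tri(T(540,168),S(143,153)))
print('stand ledge front', tri(B(332,327),S(80,371)),tri(B(402,250),S(131,393)))
print('meter foot corner', tri(T(380,292),S(85,220)))
print('wedge board corners pred',W(ft['w'],[LW(.095,0,-.022),LW(.095,0,.022)]))
```

```text
standcorner x,z -0.009999966412926825 0.08000001871006898
bolts [[0.5125, 0.1486, 0.008], [0.4677, 0.1427, 0.008], [0.4824, 0.0401, 0.008], [0.5268, 0.0455, 0.008]] [0.49733161 0.09425144 0.008     ]
bottle base/top [0.61796185 0.1227174  0.09      ]
wedge upper (array([0.51501882, 0.13517491, 0.08292718]), np.float64(0.0037460362431374805)) (array([0.4735717 , 0.12707378, 0.08533528]), np.float64(0.0013831185161491436))
stand ledge front (array([ 0.43639176, -0.18808324,  0.08549629]), np.float64(0.0027150328292744243)) (array([ 0.4611419 , -0.21150736,  0.08359278]), np.float64(0.004275676750375726))
meter foot corner (array([0.42878573, 0.20955573, 0.00472272]), np.float64(0.002145223508568176))
wedge board corners pred [[0.51627448 0.13506826 0.08232052]
 [0.47294611 0.12740978 0.08232052]]
```

View pics/d.png

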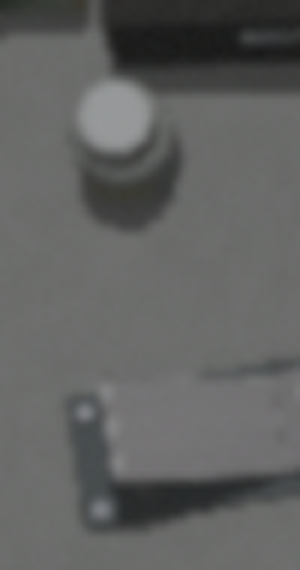

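Run:
```python
from h import *
o=bot.get_obs(); M=R.from_quat(o['tool_rot']).as_matrix();print(M.round(3)); 
print('z yaw',np.degrees(np.arctan2(M[1,2],M[0,2])))
```

```text
[[-0.001  0.915  0.404]
 [ 0.002  0.404 -0.915]
 [-1.    -0.    -0.002]]
z yaw -66.17514873693892
```

>>> {"fn": "arm_command", "kwargs": {"moves": [0,0.027,-0.029,0,0,0,-1,0,0.027,-0.029,0,0,0,-1,0,0.027,-0.029,0,0,0,-1,0,0.027,-0.029,0,0,0,-1,0,0.027,-0.029,0,0,0,-1,0,0.027,-0.029,0,0,0,-1,0,0.027,-0.029,0,0,0,-1,0,0.027,-0.029,0,0,0,-1,0,0.027,-0.029,0,0,0,-1,0,0.027,-0.029,0,0,0,-1]}}

```text
clock: 0.93
eef_pos: [0.334, -0.0749, 0.3991]
tool_rot: [0.392, 0.591, -0.391, 0.586]
ft_force: [1.9, 0.4, 0.2]
grip_width: 0.0852
```

```bash
cat > go.py <<'E'
from h import *
np.set_printoptions(suppress=True)
# final estimates
WD=np.array([.499,.0955,0]);WY=np.radians(99.6);ST=np.array([.467,-.1787,0]);SY=np.radians(47.3)
def mrot(yaw,tilt): # meter rotation: x along tilt up
    return R.from_euler('ZY',[yaw,-tilt]).as_matrix()
def seatc(org,yaw,cx,cz,tilt,up=0,out=0,lat=0):
    "meter centre pose in seat, raised 'up' along board and 'out' along normal"
    M=mrot(yaw,tilt);c=org+np.array([cx*np.cos(yaw),cx*np.sin(yaw),cz])
    return c+M[:,0]*(.075+up)+M[:,2]*(.009+out)+M[:,1]*lat,M
def delta(p,M):
    o=bot.get_obs();Q=R.from_quat(o['tool_rot']).as_matrix()
    d=Q.T@(p-o['eef_pos']);rv=R.from_matrix(Q.T@M).as_rotvec()
    print('t',o['clock'].round(2),'eef',o['eef_pos'].round(4),'F',o['ft_force'].round(1),'w',round(o['grip_width'],4),'j',o['joint_pos'].round(2))
    print('target',p.round(4),'shift tool',d.round(4),'rot',rv.round(4),'rows>=',round(max(np.linalg.norm(d)/.0417,np.linalg.norm(rv)/.125),1))
G1=.015
def g1(c,M,L): # tool pose, flat grasp: x=-zm,y=xm,z=-ym ; L tcp distance from meter centre along tool x
    T=np.c_[-M[:,2],M[:,0],-M[:,1]]; return c+M[:,0]*G1-T[:,0]*L,T
def g2(c,M,D,sg): # end grasp: tool x=-xm, z=sg*zm ; D tcp distance beyond meter centre
    z=sg*M[:,2];x=-M[:,0];T=np.c_[x,np.cross(z,x),z]; return c-x*D,T
MC=np.array([.468,.276,.009]);MM=mrot(np.radians(79.3),0)
E
python3 -c "
from go import *
delta(*g1(MC,MM,.291))"
```

```text
Traceback (most recent call last):
  File "go.py", line 14, in delta
    print('t',o['clock'].round(2),'eef',o['eef_pos'].round(4),'F',o['ft_force'].round(1),'w',round(o['grip_width'],4),'j',o['joint_pos'].round(2))
              ^^^^^^^^^^^^^^^^
AttributeError: 'float' object has no attribute 'round'
```

```bash
sed -i "s/o\['clock'\].round(2)/round(o['clock'],2)/" go.py; python3 -c "
from go import *
delta(*g1(MC,MM,.291))"
```

```text
t 0.93 eef [ 0.334  -0.0749  0.3991] F [1.9 0.4 0.2] w 0.0852 j [-0.22 -0.07 -0.35  1.29  0.    2.52]
target [0.4708 0.2907 0.3   ] shift tool [ 0.1004  0.2676 -0.2837] rot [-0.9876 -0.0073 -0.0012] rows>= 9.7
```

>>> {"fn": "arm_command", "kwargs": {"moves": [0.002,0.027,-0.0284,0,0,0,-1,0.002,0.027,-0.0284,0,0,0,-1,0.002,0.027,-0.0284,0,0,0,-1,0.002,0.027,-0.0284,0,0,0,-1,0.002,0.027,-0.0284,0,0,0,-1,0.002,0.027,-0.0284,0,0,0,-1,0.002,0.027,-0.0284,0,0,0,-1,0.002,0.027,-0.0284,0,0,0,-1,0.002,0.027,-0.0284,0,0,0,-1,0.002,0.024,-0.026,0,0,0,-1,0.01,0,0,-0.1234,0,0,-1,0.01,0,0,-0.1234,0,0,-1,0.01,0,0,-0.1234,0,0,-1,0.01,0,0,-0.1234,0,0,-1,0.01,0,0,-0.1234,0,0,-1,0.01,0,0,-0.1234,0,0,-1,0.01,0,0,-0.1234,0,0,-1,0.01,0,0,-0.1234,0,0,-1]}}

```text
clock: 2.43
eef_pos: [0.4904, 0.2735, 0.2895]
tool_rot: [0.042, 0.717, -0.017, 0.695]
ft_force: [0.3, 0.0, -0.4]
grip_width: 0.0857
```

```bash
python3 -c "
from go import *
delta(*g1(MC,MM,.241))
im=bot.camera('top');crop(im[:,:,::-1],120,140,180,130,4.4,'pics/e.png')
print(proj('top',MC))"
```

```text
t 2.43 eef [0.4904 0.2735 0.2895] F [ 0.3  0.  -0.4] w 0.0857 j [ 0.5   0.44 -0.02  1.12  0.05  2.15]
target [0.4708 0.2907 0.25  ] shift tool [ 0.0407  0.0142 -0.0196] rot [ 0.1038 -0.0344 -0.0322] rows>= 1.1
[[180.79024058 236.04105062]]
```

View pics/e.png

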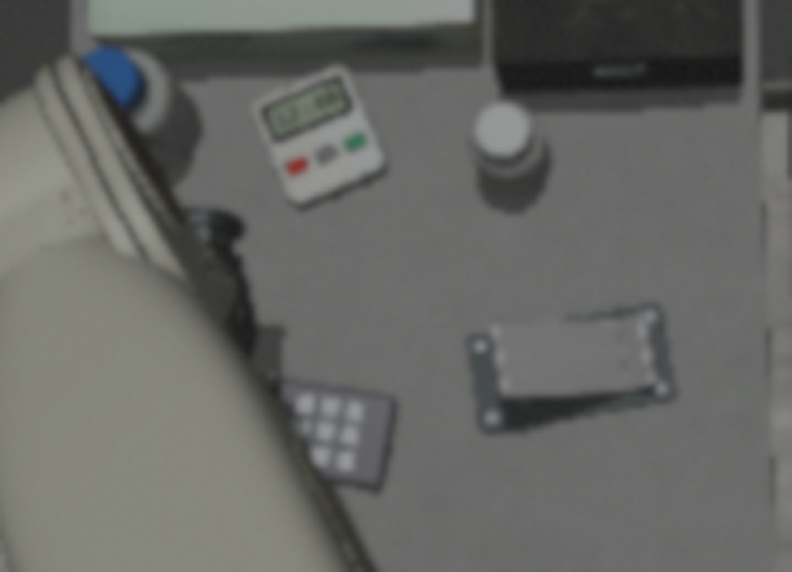

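The arm hides the upper part of the meter and only its keypad end shows, at about (340,430) in the crop. The wedge is clear at (570,370). Now I trim the pose and descend.

>>> {"fn": "arm_command", "kwargs": {"moves": [0.015,0.007,-0.01,0.1,-0.034,-0.032,-1,0.02,0.007,-0.01,0,0,0,-1,0,0,0,0,0,0,-1]}}

```text
clock: 2.73
eef_pos: [0.4708, 0.2896, 0.2506]
tool_rot: [0.066, 0.705, -0.07, 0.702]
ft_force: [-1.7, 0.2, -0.0]
grip_width: 0.0857
```

```bash
python3 -c "
from go import *
delta(*g1(MC,MM,.211))"
```

```text
t 2.73 eef [0.4708 0.2896 0.2506] F [-1.7  0.2 -0. ] w 0.0857 j [ 0.55  0.46 -0.1   1.02 -0.    2.32]
target [0.4708 0.2907 0.22  ] shift tool [ 0.0306  0.0013 -0.0001] rot [-0.0058 -0.0035  0.0054] rows>= 0.7
```

>>> {"fn": "arm_command", "kwargs": {"moves": [0.02,0.001,0,-0.005,-0.0035,0.005,-1,0.02,0,0,0,0,0,-1,0.02,0,0,0,0,0,-1,0.01,0,0,0,0,0,-1,0,0,0,0,0,0,-1]}}

```text
clock: 3.15
eef_pos: [0.4729, 0.2908, 0.1821]
tool_rot: [0.069, 0.703, -0.068, 0.705]
ft_force: [-1.4, -0.0, 0.2]
grip_width: 0.0857
```

```bash
python3 -c "
from go import *
delta(*g1(MC,MM,.163))"
```

```text
t 3.15 eef [0.4729 0.2908 0.1821] F [-1.4 -0.   0.2] w 0.0857 j [ 0.55  0.54 -0.17  0.85 -0.    2.32]
target [0.4708 0.2907 0.172 ] shift tool [ 0.0101 -0.0005 -0.0021] rot [-0.0072  0.0032 -0.0014] rows>= 0.2
```

>>> {"fn": "arm_command", "kwargs": {"moves": [0.01,0,-0.002,-0.007,0,0,-1,0,0,0,0,0,0,-1,0,0,0,0,0,0,1,0,0,0,0,0,0,1,0,0,0,0,0,0,1,0,0,0,0,0,0,1,0,0,0,0,0,0,1,0,0,0,0,0,0,1,0,0,0,0,0,0,1]}}

```text
clock: 3.9
eef_pos: [0.4736, 0.2919, 0.1772]
tool_rot: [0.069, 0.701, -0.065, 0.707]
ft_force: [-0.6, -0.0, -1.8]
grip_width: 0.0544
```

```bash
python3 -c "
from go import *
delta(*g1(MC,MM,.163))"
```

```text
t 3.9 eef [0.4736 0.2919 0.1772] F [-0.6 -0.  -1.8] w 0.0544 j [ 0.55  0.54 -0.18  0.83 -0.    2.31]
target [0.4708 0.2907 0.172 ] shift tool [ 0.0052 -0.0017 -0.0026] rot [-0.0025  0.009  -0.0067] rows>= 0.1
```

>>> {"fn": "arm_command", "kwargs": {"moves": [-0.02,0,0,0,0,0,1,-0.03,0,0,0,0,0,1,-0.03,0,0,0,0,0,1,-0.03,0,0,0,0,0,1,-0.02,0,0,0,0,0,1,0,0,0,0,0,0,1]}}

```text
clock: 4.4
eef_pos: [0.4705, 0.2903, 0.308]
tool_rot: [0.066, 0.704, -0.067, 0.704]
ft_force: [0.8, 0.5, -1.3]
grip_width: 0.0544
```

```bash
python3 -c "
from go import *
c,M=seatc(WD,WY,-.032,.018,np.radians(45),up=.03,out=.06)
delta(*g1(c,M,.168))
for n in('top','side'):
  im=bot.camera(n);cv2.imwrite(f'pics/f_{n}.png',im[:,:,::-1])"
```

```text
t 4.4 eef [0.4705 0.2903 0.308 ] F [ 0.8  0.5 -1.3] w 0.0544 j [ 0.55  0.4  -0.02  1.14 -0.    2.31]
target [ 0.5181 -0.0176  0.2704] shift tool [ 0.0381 -0.2934  0.1046] rot [-0.3382  0.1401  0.7783] rows>= 7.5
```

View pics/f_side.png

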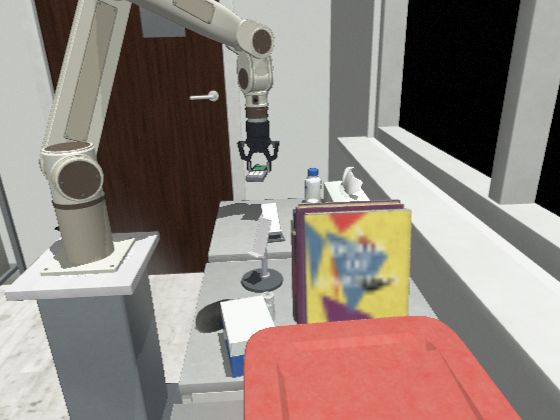

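View pics/f_top.png

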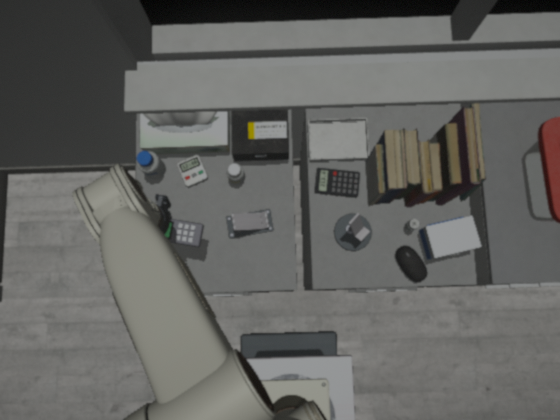

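The meter is held and roughly level in the side view at (258,172). The bystanders look untouched. Next I carry it to a hover over the wedge and tilt it.

>>> {"fn": "arm_command", "kwargs": {"moves": [0,-0.029,0.0105,0,0,0,1,0,-0.029,0.0105,0,0,0,1,0,-0.029,0.0105,0,0,0,1,0,-0.029,0.0105,0,0,0,1,0,-0.029,0.0105,0,0,0,1,0,-0.029,0.0105,0,0,0,1,0,-0.029,0.0105,0,0,0,1,0,-0.029,0.0105,0,0,0,1,0,-0.029,0.0105,0,0,0,1,0,-0.029,0.0105,0,0,0,1,0,0,0,-0.033,0.014,0.077,1,0,0,0,-0.033,0.014,0.077,1,0,0,0,-0.033,0.014,0.077,1,0,0,0,-0.033,0.014,0.077,1,0,0,0,-0.033,0.014,0.077,1,0,0,0,-0.033,0.014,0.077,1,0,0,0,-0.033,0.014,0.077,1,0,0,0,-0.033,0.014,0.077,1,0,0,0,-0.033,0.014,0.077,1,0,0,0,0,0,0,1]}}

```text
clock: 6.17
eef_pos: [0.5036, -0.0299, 0.2561]
tool_rot: [0.216, 0.707, 0.287, 0.61]
ft_force: [-0.7, 0.1, -3.3]
grip_width: 0.0545
```

```bash
python3 -c "
from go import *
c,M=seatc(WD,WY,-.032,.018,np.radians(45),up=.03,out=.06)
delta(*g1(c,M,.168))"
```

```text
t 6.17 eef [ 0.5036 -0.0299  0.2561] F [-0.7  0.1 -3.3] w 0.0545 j [-0.22  0.53 -0.08  1.34  0.65  1.12]
target [ 0.5181 -0.0176  0.2704] shift tool [-0.0049  0.018   0.0147] rot [-0.081  -0.0505  0.048 ] rows>= 0.9
```

>>> {"fn": "arm_command", "kwargs": {"moves": [-0.0025,0.009,0.007,-0.04,-0.025,0.024,1,-0.0025,0.009,0.007,-0.04,-0.025,0.024,1,0,0,0,0,0,0,1]}}

```text
clock: 6.42
eef_pos: [0.5155, -0.0183, 0.264]
tool_rot: [0.216, 0.678, 0.321, 0.625]
ft_force: [0.3, 0.2, -1.3]
grip_width: 0.0542
```

```bash
python3 -c "
from go import *
c,M=seatc(WD,WY,-.032,.018,np.radians(45),up=.03,out=.06)
delta(*g1(c,M,.168))
for n,(x,y,w,h,s) in {'top':(200,160,120,100,6),'side':(190,120,140,130,4.5)}.items():
  im=bot.camera(n);crop(im[:,:,::-1],x,y,w,h,s,f'pics/g_{n}.png')"
```

```text
t 6.42 eef [ 0.5155 -0.0183  0.264 ] F [ 0.3  0.2 -1.3] w 0.0542 j [-0.2   0.53 -0.07  1.32  0.72  1.08]
target [ 0.5181 -0.0176  0.2704] shift tool [-0.0044  0.0047  0.0026] rot [-0.01   -0.007   0.0015] rows>= 0.2
```

View pics/g_side.png

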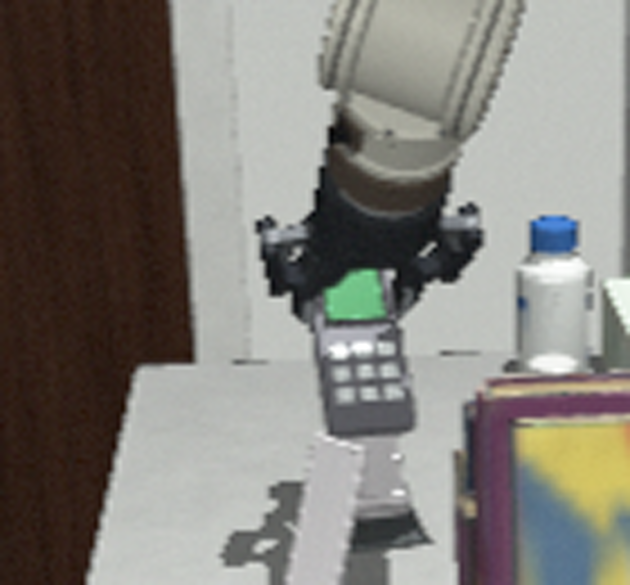

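View pics/g_top.png

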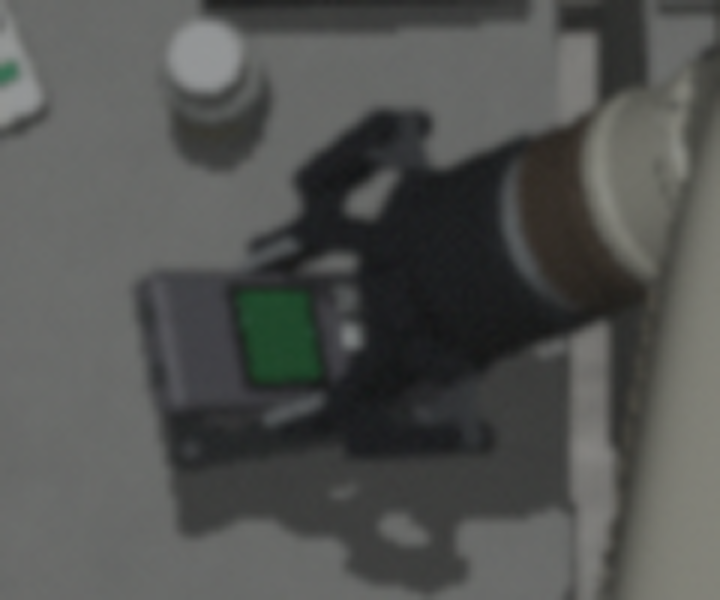

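```bash
cat > ov.py <<'E'
from go import *
def box(c,M):
    P={ (a,b,d):c+M@np.array([a*.075,b*.028,d*.009]) for a in(1,-1) for b in(1,-1) for d in(1,-1)}
    f=lambda d:[P[(1,1,d)],P[(1,-1,d)],P[(-1,-1,d)],P[(-1,1,d)],P[(1,1,d)]]
    return [(f(-1),(0,0,255)),(f(1),(0,255,255)),([P[(-1,1,-1)],P[(-1,1,1)]],(0,255,0)),([P[(-1,-1,-1)],P[(-1,-1,1)]],(0,255,0))]
def over(n,im,lines,x0,y0,w,h,sc,f):
    im=cv2.resize(im[y0:y0+h,x0:x0+w],None,fx=sc,fy=sc,interpolation=cv2.INTER_CUBIC)
    for l,c in lines:
        q=(proj(n,l)-[x0,y0]+.5)*sc-.5
        cv2.polylines(im,[np.round(q).astype(int)],False,c,1,cv2.LINE_AA)
    cv2.imwrite(f,im)
def held1(L=.168,G=.015):
    o=bot.get_obs();Q=R.from_quat(o['tool_rot']).as_matrix();M=np.c_[Q[:,1],-Q[:,2],-Q[:,0]]
    return o['eef_pos']+Q[:,0]*L-M[:,0]*G,M
def held2(D):
    o=bot.get_obs();Q=R.from_quat(o['tool_rot']).as_matrix();M=np.c_[-Q[:,0],Q[:,1],-Q[:,2]]
    return o['eef_pos']+Q[:,0]*D,M
E
python3 - <<'E'
from ov import *
b=box(*held1())
for n,(x,y,w,h,s) in {'top':(200,160,120,100,6),'side':(190,120,140,130,4.5)}.items():
  over(n,bot.camera(n)[:,:,::-1],b,x,y,w,h,s,f'pics/h_{n}.png')
i=[cv2.imread(f'pics/h_{n}.png') for n in('side','top')];h=max(k.shape[0] for k in i)
cv2.imwrite('pics/h.png',cv2.resize(np.hstack([cv2.copyMakeBorder(k,0,h-k.shape[0],0,0,0) for k in i]),None,fx=.59,fy=.59,interpolation=cv2.INTER_AREA))
E
```

```text
(no output)
```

View pics/h.png

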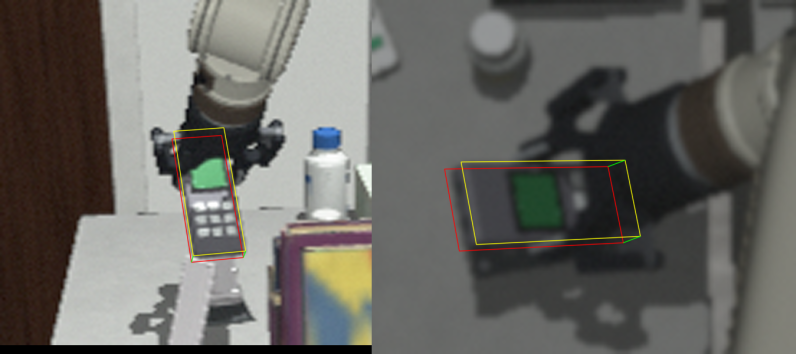

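Run:
```python
from ov import *
b=box(*held1(.163))
for n,(x,y,w,h,s) in {'top':(215,195,60,50,12),'side':(245,180,50,50,10)}.items():
  over(n,bot.camera(n)[:,:,::-1],b,x,y,w,h,s,f'pics/i_{n}.png')
i=[cv2.imread(f'pics/i_{n}.png') for n in('side','top')];h=max(k.shape[0] for k in i)
cv2.imwrite('pics/i.png',cv2.resize(np.hstack([cv2.copyMakeBorder(k,0,h-k.shape[0],0,0,0) for k in i]),None,fx=.65,fy=.65,interpolation=cv2.INTER_AREA))
```

```text
(no output)
```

View pics/i.png

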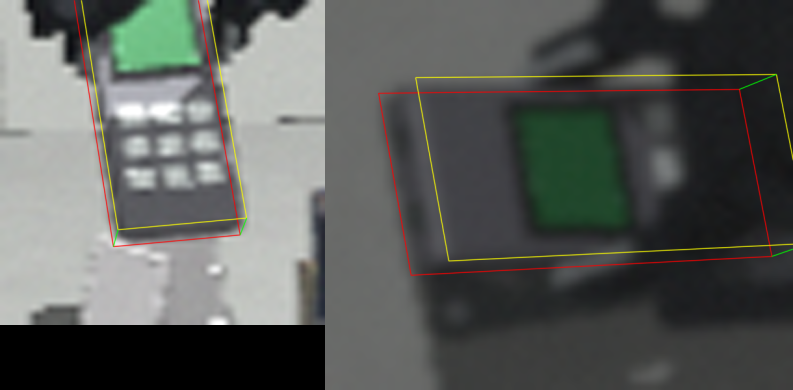

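Using L=0.163 (meter 5 mm nearer the flange) lines the overlay up with the meter to within about 1 px in both views. I'll use that and approach the V.

```bash
python3 -c "
from go import *
c,M=seatc(WD,WY,-.032,.018,np.radians(45),up=.012,out=.012)
delta(*g1(c,M,.163))"
```

```text
t 6.72 eef [ 0.5148 -0.0187  0.2645] F [-0.1  0.9 -1.7] w 0.0544 j [-0.2   0.53 -0.07  1.33  0.72  1.07]
target [0.514  0.0068 0.2202] shift tool [ 0.0492 -0.0133  0.004 ] rot [-0.0113 -0.008   0.0009] rows>= 1.2
```

>>> {"fn": "arm_command", "kwargs": {"moves": [0.012,-0.003,0.001,-0.01,-0.008,0,1,0.012,-0.003,0.001,0,0,0,1,0.012,-0.003,0.001,0,0,0,1,0.012,-0.003,0.001,0,0,0,1,0,0,0,0,0,0,1]}}

```text
clock: 7.13
eef_pos: [0.5143, 0.0065, 0.2213]
tool_rot: [0.214, 0.674, 0.321, 0.63]
ft_force: [-0.6, 0.4, -1.9]
grip_width: 0.0546
```

```bash
python3 -c "
from ov import *
c,M=seatc(WD,WY,-.032,.018,np.radians(45),up=.003,out=.002)
delta(*g1(c,M,.163))
b=box(*held1(.163))
for n,(x,y,w,h,s) in {'top':(215,180,80,60,9),'side':(240,180,60,65,10)}.items():
  over(n,bot.camera(n)[:,:,::-1],b if n=='top' else [],x,y,w,h,s,f'pics/j_{n}.png')
i=[cv2.imread(f'pics/j_{n}.png') for n in('side','top')];h=max(k.shape[0] for k in i)
cv2.imwrite('pics/j.png',cv2.resize(np.hstack([cv2.copyMakeBorder(k,0,h-k.shape[0],0,0,0) for k in i]),None,fx=.6,fy=.6,interpolation=cv2.INTER_AREA))
"
```

```text
t 7.13 eef [0.5143 0.0065 0.2213] F [-0.6  0.4 -1.9] w 0.0546 j [-0.16  0.56 -0.14  1.17  0.73  1.13]
target [0.5139 0.0075 0.2068] shift tool [ 0.011  -0.0095 -0.0003] rot [-0.0025  0.0026  0.006 ] rows>= 0.3
```

View pics/j.png

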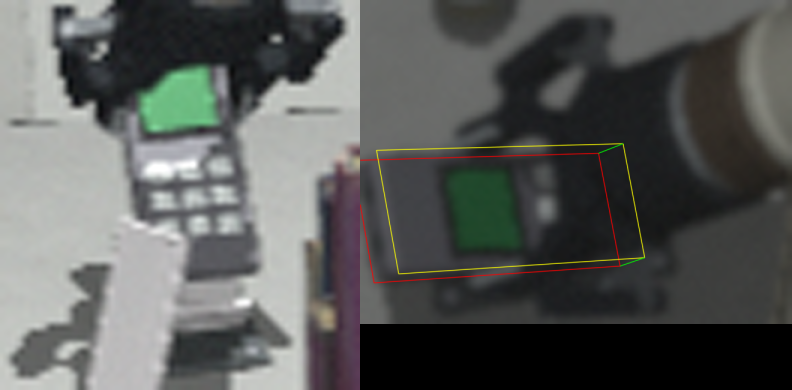

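The foot hangs just above and behind the toe, lined up sideways. I close in slowly and watch the force.

>>> {"fn": "arm_command", "kwargs": {"moves": [0.0055,-0.001,0,0,0,0,1,0.0055,-0.001,0,0,0,0,1,0,-0.003,0,0,0,0,1,0,-0.003,0,0,0,0,1,0,0,0,0,0,0,1]}}

```text
clock: 7.65
eef_pos: [0.5158, 0.0068, 0.2107]
tool_rot: [0.214, 0.672, 0.321, 0.633]
ft_force: [0.0, 0.4, -2.1]
grip_width: 0.0546
```

```bash
python3 -c "
from ov import *
c,M=seatc(WD,WY,-.032,.018,np.radians(45),up=.00,out=.0)
delta(*g1(c,M,.163))
for n,(x,y,w,h,s) in {'top':(215,180,80,60,9),'side':(240,180,60,65,10)}.items():
  over(n,bot.camera(n)[:,:,::-1], [],x,y,w,h,s,f'pics/k_{n}.png')
i=[cv2.imread(f'pics/k_{n}.png') for n in('side','top')];h=max(k.shape[0] for k in i)
cv2.imwrite('pics/k.png',cv2.resize(np.hstack([cv2.copyMakeBorder(k,0,h-k.shape[0],0,0,0) for k in i]),None,fx=.6,fy=.6,interpolation=cv2.INTER_AREA))
"
```

```text
t 7.65 eef [0.5158 0.0068 0.2107] F [ 0.   0.4 -2.1] w 0.0546 j [-0.16  0.57 -0.15  1.14  0.73  1.14]
target [0.514  0.0068 0.2033] shift tool [ 0.0055 -0.005  -0.0018] rot [0.0003 0.0085 0.0081] rows>= 0.2
```

View pics/k.png

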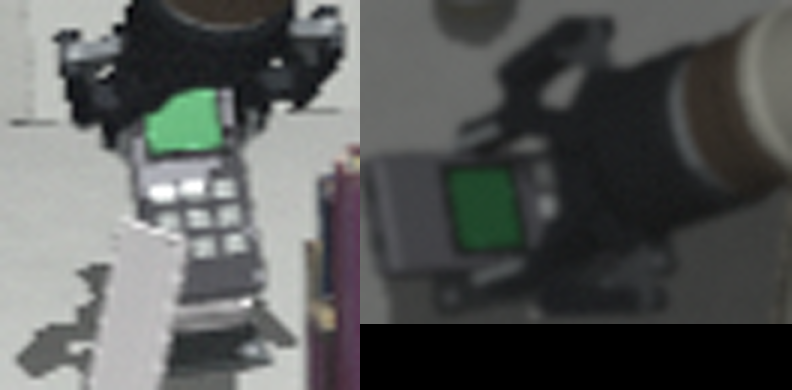

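>>> {"fn": "arm_command", "kwargs": {"moves": [0.0025,-0.0025,-0.001,0,0.008,0.008,1,0.0025,-0.0025,-0.001,0,0,0,1,0,0,0,0,0,0,1]}}

```text
clock: 8.0
eef_pos: [0.5151, 0.0056, 0.2075]
tool_rot: [0.217, 0.671, 0.326, 0.63]
ft_force: [0.4, 0.2, -2.1]
grip_width: 0.0544
```

```bash
python3 -c "
from ov import *
c,M=seatc(WD,WY,-.032,.018,np.radians(45),up=.00,out=.0)
delta(*g1(c,M,.163))"
```

```text
t 8.0 eef [0.5151 0.0056 0.2075] F [ 0.4  0.2 -2.1] w 0.0544 j [-0.16  0.58 -0.15  1.14  0.74  1.12]
target [0.514  0.0068 0.2033] shift tool [ 0.0039 -0.0021 -0.0009] rot [ 0.0018  0.0066 -0.0049] rows>= 0.1
```

>>> {"fn": "arm_command", "kwargs": {"moves": [0.004,-0.002,0,0,0,0,1,0.003,-0.001,0,0,0,0,1,0,0,0,0,0,0,1]}}

```text
clock: 8.25
eef_pos: [0.5147, 0.0048, 0.2073]
tool_rot: [0.22, 0.669, 0.324, 0.632]
ft_force: [-0.0, -0.8, -2.7]
grip_width: 0.0542
```

```bash
python3 -c "
from ov import *
c,M=seatc(WD,WY,-.032,.018,np.radians(45),up=.00,out=.0)
delta(*g1(c,M,.163));print(bot.get_obs()['ft_torque'])"
```

```text
t 8.25 eef [0.5147 0.0048 0.2073] F [-0.  -0.8 -2.7] w 0.0542 j [-0.16  0.58 -0.16  1.13  0.75  1.13]
target [0.514  0.0068 0.2033] shift tool [ 0.0042 -0.0014 -0.0004] rot [-0.0022  0.0141 -0.0074] rows>= 0.1
[-0.94169077 -0.13024668 -0.01465154]
```

```bash
python3 -c "
from ov import *
b=box(*held1(.163)); W2=[]
for n,(x,y,w,h,s) in {'top':(215,180,80,60,9),'side':(240,180,60,65,10)}.items():
  over(n,bot.camera(n)[:,:,::-1], b if n=='top' else [],x,y,w,h,s,f'pics/l_{n}.png')
i=[cv2.imread(f'pics/l_{n}.png') for n in('side','top')];h=max(k.shape[0] for k in i)
cv2.imwrite('pics/l.png',cv2.resize(np.hstack([cv2.copyMakeBorder(k,0,h-k.shape[0],0,0,0) for k in i]),None,fx=.6,fy=.6,interpolation=cv2.INTER_AREA))
o=bot.get_obs();print(o['ft_force'],o['ft_torque'],o['eef_pos'])
"
```

```text
[ 0.09257115  0.60988661 -1.59065572] [-0.91708534 -0.16980974 -0.05056708] [0.51492358 0.00528244 0.20653466]
```

View pics/l.png

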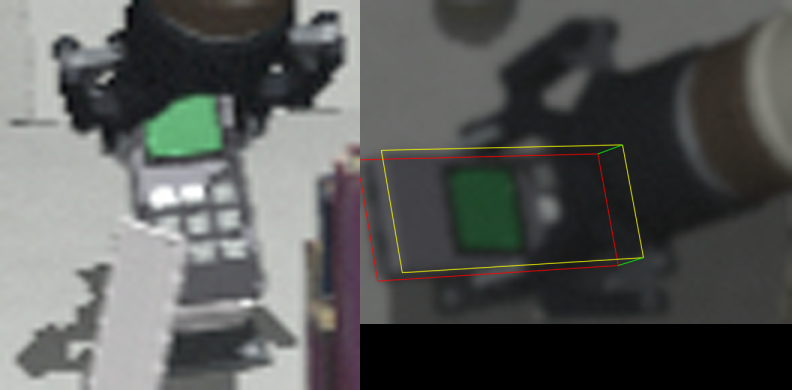

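>>> {"fn": "arm_command", "kwargs": {"moves": [0.005,-0.003,0,0,0.006,-0.004,1,0.005,-0.003,0,0,0.006,0,1,0,0,0,0,0,0,1]}}

```text
clock: 8.6
eef_pos: [0.5157, 0.0041, 0.2068]
tool_rot: [0.223, 0.669, 0.324, 0.631]
ft_force: [-0.2, 0.4, -2.5]
grip_width: 0.0544
```

```bash
python3 -c "
from ov import *
c,M=seatc(WD,WY,-.032,.018,np.radians(45),up=.00,out=.0)
delta(*g1(c,M,.163));print(bot.get_obs()['ft_torque'])"
```

```text
t 8.6 eef [0.5157 0.0041 0.2068] F [-0.2  0.4 -2.5] w 0.0544 j [-0.16  0.58 -0.15  1.14  0.75  1.13]
target [0.514  0.0068 0.2033] shift tool [ 0.0045 -0.0005 -0.0013] rot [-0.0054  0.015  -0.0114] rows>= 0.2
[-0.96697603 -0.16629981  0.01800611]
```

>>> {"fn": "arm_command", "kwargs": {"moves": [0.009,-0.002,-0.001,0,0.015,-0.01,1]}}

```text
clock: 8.68
eef_pos: [0.5163, 0.0063, 0.2048]
tool_rot: [0.219, 0.671, 0.323, 0.631]
ft_force: [-13.9, -63.3, 88.9]
grip_width: 0.0543
```

```bash
python3 -c "
from ov import *
c,M=seatc(WD,WY,-.032,.018,np.radians(45),up=.00,out=.0)
delta(*g1(c,M,.163));print(bot.get_obs()['ft_torque'])"
```

```text
t 8.68 eef [0.5163 0.0063 0.2048] F [-13.9 -63.3  88.9] w 0.0543 j [-0.16  0.59 -0.16  1.13  0.74  1.14]
target [0.514  0.0068 0.2033] shift tool [ 0.0016 -0.0005 -0.0022] rot [-0.0044  0.0107 -0.0033] rows>= 0.1
[2.84267912 3.92562822 3.41080238]
```

>>> {"fn": "arm_command", "kwargs": {"moves": [-0.002,0.001,0,0,0,0,1,0,0,0,0,0,0,1]}}

```text
clock: 8.85
eef_pos: [0.518, 0.0041, 0.2098]
tool_rot: [0.219, 0.668, 0.322, 0.634]
ft_force: [1.0, -0.1, -2.2]
grip_width: 0.0546
```

```bash
python3 -c "
from ov import *
c,M=seatc(WD,WY,-.032,.018,np.radians(45),up=.00,out=.0)
delta(*g1(c,M,.163));print(bot.get_obs()['ft_torque'])
b=box(*held1(.163)); W2=[]
for n,(x,y,w,h,s) in {'top':(215,180,80,60,9),'side':(240,180,60,65,10)}.items():
  over(n,bot.camera(n)[:,:,::-1], b if n=='top' else [],x,y,w,h,s,f'pics/l_{n}.png')
i=[cv2.imread(f'pics/l_{n}.png') for n in('side','top')];h=max(k.shape[0] for k in i)
cv2.imwrite('pics/m.png',cv2.resize(np.hstack([cv2.copyMakeBorder(k,0,h-k.shape[0],0,0,0) for k in i]),None,fx=.6,fy=.6,interpolation=cv2.INTER_AREA))
"
```

```text
t 8.85 eef [0.518  0.0041 0.2098] F [ 1.  -0.1 -2.2] w 0.0546 j [-0.16  0.58 -0.15  1.14  0.74  1.13]
target [0.514  0.0068 0.2033] shift tool [ 0.0069 -0.0023 -0.0036] rot [-0.0018  0.017  -0.0012] rows>= 0.2
[-0.97106906 -0.07109717 -0.01325379]
```

View pics/m.png

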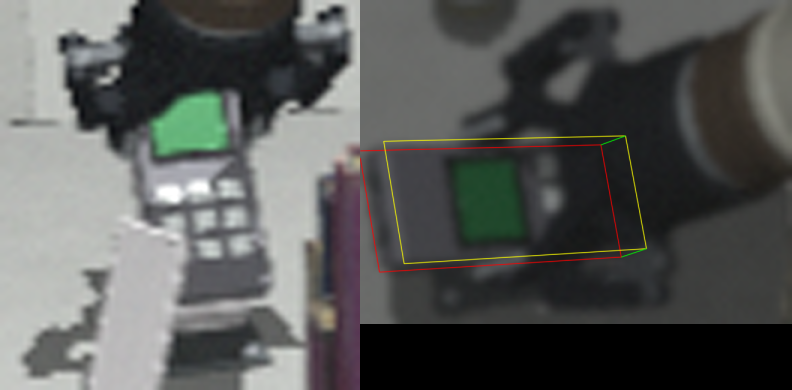

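Contact came 2–3 mm before nominal and the meter rebounded about 5 mm. I shift about 5 mm sideways, come back in gently and release.

>>> {"fn": "arm_command", "kwargs": {"moves": [0.001,-0.001,-0.005,0,0.01,0,1,0.003,-0.002,-0.003,0,0.01,0,1]}}

```text
clock: 9.12
eef_pos: [0.5111, 0.0044, 0.2044]
tool_rot: [0.216, 0.673, 0.326, 0.627]
ft_force: [5.3, -21.8, 35.7]
grip_width: 0.0543
```

```bash
python3 -c "
from ov import *
c,M=seatc(WD,WY,-.032,.018,np.radians(45),up=.00,out=.0)
delta(*g1(c,M,.163));print(bot.get_obs()['ft_torque'])"
```

```text
t 9.12 eef [0.5111 0.0044 0.2044] F [  5.3 -21.8  35.7] w 0.0543 j [-0.16  0.59 -0.16  1.14  0.74  1.11]
target [0.514  0.0068 0.2033] shift tool [0.0021 0.0005 0.0033] rot [ 0.0016 -0.0013 -0.0045] rows>= 0.1
[ 1.26540582 -0.60683625 -0.83881121]
```

>>> {"fn": "arm_command", "kwargs": {"moves": [0,0,0,0,0,0,-0.7,0,0,0,0,0,0,-0.7,0,0,0,0,0,0,-0.7,0,0,0,0,0,0,-0.7,0,0,0,0,0,0,-0.7]}}

```text
clock: 9.53
eef_pos: [0.5092, 0.0063, 0.2013]
tool_rot: [0.217, 0.676, 0.328, 0.624]
ft_force: [-0.2, -0.5, 0.5]
grip_width: 0.0724
```

```bash
python3 -c "
from ov import *
c,M=seatc(WD,WY,-.032,.018,np.radians(45),up=.00,out=.0)
delta(*g1(c,M,.163));print(bot.get_obs()['ft_torque'])
for n,(x,y,w,h,s) in {'top':(215,180,80,60,9),'side':(240,180,60,65,10)}.items():
  over(n,bot.camera(n)[:,:,::-1], [],x,y,w,h,s,f'pics/l_{n}.png')
i=[cv2.imread(f'pics/l_{n}.png') for n in('side','top')];h=max(k.shape[0] for k in i)
cv2.imwrite('pics/n.png',cv2.resize(np.hstack([cv2.copyMakeBorder(k,0,h-k.shape[0],0,0,0) for k in i]),None,fx=.6,fy=.6,interpolation=cv2.INTER_AREA))
"
```

```text
t 9.53 eef [0.5092 0.0063 0.2013] F [-0.2 -0.5  0.5] w 0.0724 j [-0.16  0.59 -0.16  1.14  0.74  1.11]
target [0.514  0.0068 0.2033] shift tool [-0.0017  0.0012  0.0048] rot [-0.0006 -0.0086 -0.0084] rows>= 0.1
[-0.72395773 -0.16484793  0.02013107]
```

View pics/n.png

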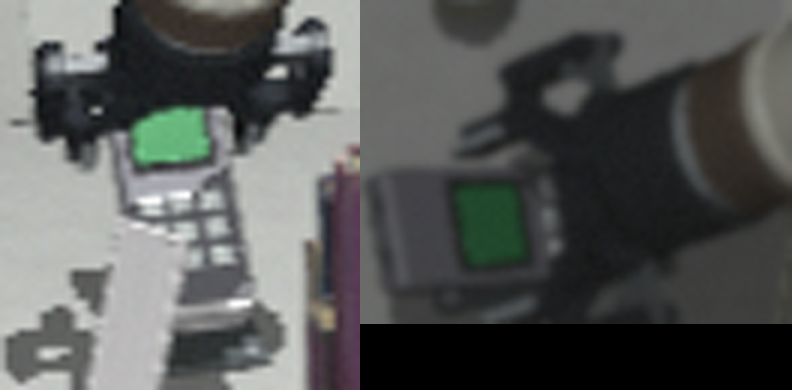

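Released, and the meter stays in the V. I back straight out along the tool axis.

>>> {"fn": "arm_command", "kwargs": {"moves": [-0.01,0,0.001,0,0,0,-0.9,-0.02,0,0,0,0,0,-1,-0.02,0,0,0,0,0,-1,-0.03,0,0,0,0,0,-1,-0.03,0,0,0,0,0,-1]}}

```text
clock: 10.05
eef_pos: [0.5214, -0.0679, 0.2747]
tool_rot: [0.217, 0.681, 0.33, 0.617]
ft_force: [0.8, 0.4, -0.2]
grip_width: 0.0856
```

```bash
python3 -c "
from ov import *
c,M=seatc(WD,WY,-.032,.018,np.radians(45))
delta(*g2(c,M,.30,-1))
b=box(c,M)
for n,(x,y,w,h,s) in {'top':(215,190,80,60,9),'side':(240,180,60,65,10)}.items():
  over(n,bot.camera(n)[:,:,::-1], b if 1 else [],x,y,w,h,s,f'pics/l_{n}.png')
i=[cv2.imread(f'pics/l_{n}.png') for n in('side','top')];h=max(k.shape[0] for k in i)
cv2.imwrite('pics/o.png',cv2.resize(np.hstack([cv2.copyMakeBorder(k,0,h-k.shape[0],0,0,0) for k in i]),None,fx=.6,fy=.6,interpolation=cv2.INTER_AREA))
"
```

```text
t 10.05 eef [ 0.5214 -0.0679  0.2747] F [ 0.8  0.4 -0.2] w 0.0856 j [-0.29  0.58  0.03  1.47  0.69  0.95]
target [0.4612 0.3191 0.2895] shift tool [0.2704 0.2835 0.011 ] rot [-1.186   1.1988 -1.235 ] rows>= 16.7
```

View pics/o.png

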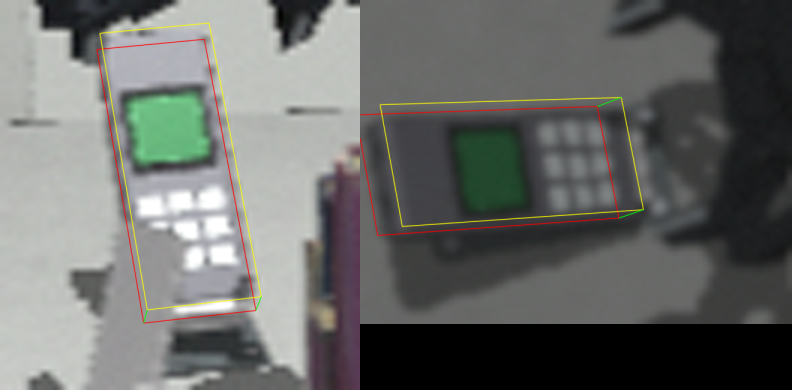

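The meter sits in the wedge within about 4 mm of the predicted pose, a little toward -x. I'll rise, then turn the tool for the top-end grasp.

```bash
python3 -c "
from ov import *
c,M=seatc(WD,WY,-.032,.018,np.radians(45))
o=bot.get_obs();Q=R.from_quat(o['tool_rot']).as_matrix()
delta(np.array([.45,.14,.43]),Q)
"
```

```text
t 10.15 eef [ 0.5232 -0.0701  0.2771] F [ 0.3 -0.5 -0.1] w 0.0857 j [-0.29  0.58  0.03  1.47  0.69  0.95]
target [0.45 0.14 0.43] shift tool [ 0.0507  0.2626 -0.0369] rot [0. 0. 0.] rows>= 6.5
```

>>> {"fn": "arm_command", "kwargs": {"moves": [0,0.033,-0.0046,0,0,0,-1,0.003,0.033,-0.0046,0,0,0,-1,0.006,0.033,-0.0046,0,0,0,-1,0.008,0.033,-0.0046,0,0,0,-1,0.008,0.033,-0.0046,0,0,0,-1,0.008,0.033,-0.0046,0,0,0,-1,0.008,0.033,-0.0046,0,0,0,-1,0.008,0.032,-0.0046,0,0,0,-1,0,0,0,-0.066,0.067,-0.069,-1,0,0,0,-0.066,0.067,-0.069,-1,0,0,0,-0.066,0.067,-0.069,-1,0,0,0,-0.066,0.067,-0.069,-1,0,0,0,-0.066,0.067,-0.069,-1,0,0,0,-0.066,0.067,-0.069,-1,0,0,0,-0.066,0.067,-0.069,-1,0,0,0,-0.066,0.067,-0.069,-1,0,0,0,-0.066,0.067,-0.069,-1,0,0,0,0,0,0,-1]}}

```text
clock: 11.65
eef_pos: [0.4411, 0.1547, 0.4241]
tool_rot: [-0.305, 0.737, 0.362, 0.482]
ft_force: [-0.3, 0.0, -0.2]
grip_width: 0.0852
```

```bash
python3 -c "
from ov import *
c,M=seatc(WD,WY,-.032,.018,np.radians(45),lat=.003)
delta(*g2(c,M,.30,-1))
"
```

```text
t 11.65 eef [0.4411 0.1547 0.4241] F [-0.3  0.  -0.2] w 0.0852 j [0.33 0.34 0.15 1.75 0.02 0.9 ]
target [0.4582 0.3186 0.2895] shift tool [0.1029 0.0448 0.1808] rot [-0.5522  0.566  -0.5971] rows>= 7.9
```

>>> {"fn": "arm_command", "kwargs": {"moves": [0,0,0.008,-0.066,0.068,-0.072,-1,0,0,0.008,-0.066,0.068,-0.072,-1,0,0,0.008,-0.066,0.068,-0.072,-1,0,0,0.008,-0.066,0.068,-0.072,-1,0,0,0.008,-0.066,0.068,-0.072,-1,0,0,0.008,-0.066,0.068,-0.072,-1,0,0,0.008,-0.066,0.068,-0.072,-1,0,0,0,0,0,0,-1]}}

```text
clock: 12.32
eef_pos: [0.4535, 0.2054, 0.3925]
tool_rot: [0.656, -0.627, -0.307, -0.286]
ft_force: [0.0, 0.4, -0.8]
grip_width: 0.0856
```

```bash
python3 -c "
from ov import *
c,M=seatc(WD,WY,-.032,.018,np.radians(45),lat=.003)
delta(*g2(c,M,.30,-1))
"
```

```text
t 12.32 eef [0.4535 0.2054 0.3925] F [ 0.   0.4 -0.8] w 0.0856 j [ 0.57  0.42  0.12  1.68 -0.59  0.64]
target [0.4582 0.3186 0.2895] shift tool [ 0.0053 -0.0113  0.1526] rot [-0.0803  0.0815 -0.0879] rows>= 3.7
```

>>> {"fn": "arm_command", "kwargs": {"moves": [0,-0.002,0.02,-0.08,0.081,-0.088,-1,0,-0.003,0.034,0,0,0,-1,0.001,-0.003,0.034,0,0,0,-1,0.001,-0.003,0.034,0,0,0,-1,0.001,0,0.02,0,0,0,-1,0,0,0,0,0,0,-1]}}

```text
clock: 12.82
eef_pos: [0.4499, 0.3084, 0.2885]
tool_rot: [0.689, -0.607, -0.297, -0.263]
ft_force: [0.0, 0.3, -0.6]
grip_width: 0.0854
```

```bash
python3 -c "
from ov import *
c,M=seatc(WD,WY,-.032,.018,np.radians(45),lat=.003)
delta(*g2(c,M,.30,-1))
b=box(c,M)
for n,(x,y,w,h,s) in {'top':(190,170,100,80,7),'side':(220,130,90,100,7)}.items():
  over(n,bot.camera(n)[:,:,::-1], b if n=='top' else [],x,y,w,h,s,f'pics/l_{n}.png')
i=[cv2.imread(f'pics/l_{n}.png') for n in('side','top')];h=max(k.shape[0] for k in i)
cv2.imwrite('pics/p.png',cv2.resize(np.hstack([cv2.copyMakeBorder(k,0,h-k.shape[0],0,0,0) for k in i]),None,fx=.6,fy=.6,interpolation=cv2.INTER_AREA))
"
```

```text
t 12.82 eef [0.4499 0.3084 0.2885] F [ 0.   0.3 -0.6] w 0.0854 j [ 0.74  0.62  0.15  1.6  -0.6   0.77]
target [0.4582 0.3186 0.2895] shift tool [-0.007  -0.0096  0.0059] rot [-0.0324  0.0301 -0.0278] rows>= 0.4
```

View pics/p.png

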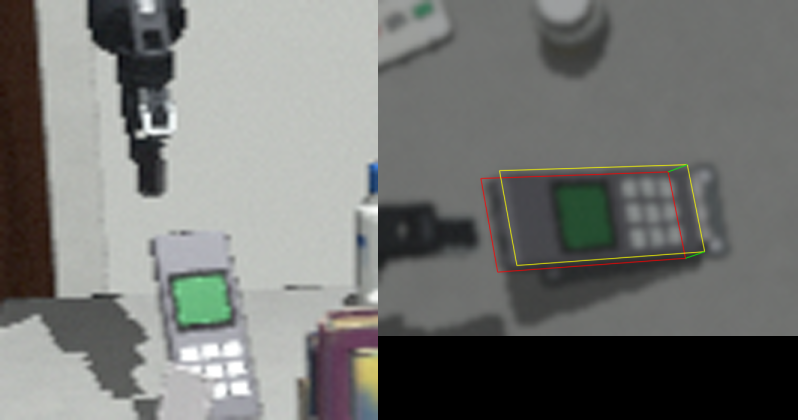

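>>> {"fn": "arm_command", "kwargs": {"moves": [-0.003,-0.006,0.005,-0.032,0.03,-0.028,-0.4,-0.002,-0.004,0.002,0,0,0,-0.4,0,0,0,0,0,0,-0.4]}}

```text
clock: 13.17
eef_pos: [0.4606, 0.3139, 0.2936]
tool_rot: [0.704, -0.598, -0.291, -0.251]
ft_force: [0.2, 0.1, -0.0]
grip_width: 0.06
```

```bash
python3 -c "
from ov import *
c,M=seatc(WD,WY,-.032,.018,np.radians(45),lat=.003,out=.002)
delta(*g2(c,M,.25,-1))
"
```

```text
t 13.17 eef [0.4606 0.3139 0.2936] F [ 0.2  0.1 -0. ] w 0.06 j [ 0.74  0.64  0.19  1.62 -0.64  0.74]
target [0.4644 0.2824 0.2556] shift tool [0.0493 0.0015 0.0043] rot [-0.0091  0.0024 -0.0012] rows>= 1.2
```

>>> {"fn": "arm_command", "kwargs": {"moves": [0.012,0,0.002,-0.009,0,0,-0.4,0.012,0,0.002,0,0,0,-0.4,0.012,0,0,0,0,0,-0.4,0.012,0,0,0,0,0,-0.4,0,0,0,0,0,0,-0.4]}}

```text
clock: 13.58
eef_pos: [0.4678, 0.2789, 0.2627]
tool_rot: [0.7, -0.598, -0.293, -0.257]
ft_force: [-0.6, -0.4, 0.1]
grip_width: 0.0595
```

```bash
python3 -c "
from ov import *
c,M=seatc(WD,WY,-.032,.018,np.radians(45),lat=.003,out=.002)
delta(*g2(c,M,.208,-1))
for n,(x,y,w,h,s) in {'top':(190,180,100,70,8),'side':(230,160,60,70,10)}.items():
  over(n,bot.camera(n)[:,:,::-1],  [],x,y,w,h,s,f'pics/l_{n}.png')
i=[cv2.imread(f'pics/l_{n}.png') for n in('side','top')];h=max(k.shape[0] for k in i)
cv2.imwrite('pics/q.png',cv2.resize(np.hstack([cv2.copyMakeBorder(k,0,h-k.shape[0],0,0,0) for k in i]),None,fx=.57,fy=.57,interpolation=cv2.INTER_AREA))
"
```

```text
t 13.58 eef [0.4678 0.2789 0.2627] F [-0.6 -0.4  0.1] w 0.0595 j [ 0.68  0.62  0.08  1.48 -0.65  0.69]
target [0.4693 0.2531 0.2259] shift tool [0.0443 0.0028 0.0072] rot [-0.0167  0.0144 -0.0032] rows>= 1.1
```

View pics/q.png

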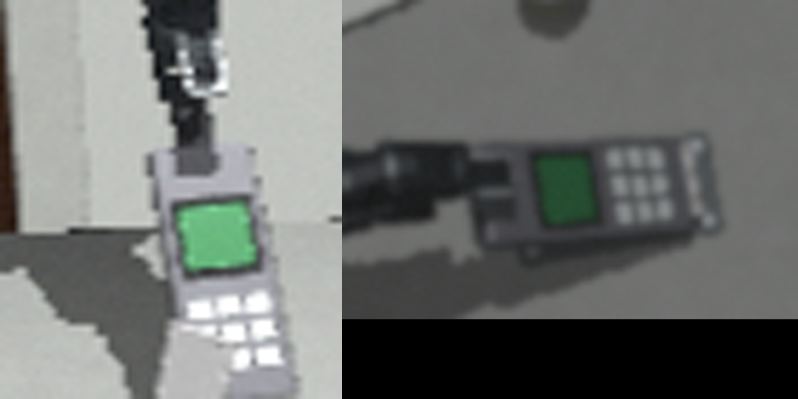

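>>> {"fn": "arm_command", "kwargs": {"moves": [0.008,0.001,0.005,-0.016,0.014,-0.003,-0.4,0.012,0.001,0.003,0,0,0,-0.4,0.012,0,0.001,0,0,0,-0.4,0.008,0,0,0,0,0,-0.4]}}

```text
clock: 14.02
eef_pos: [0.4712, 0.2603, 0.232]
tool_rot: [0.707, -0.593, -0.292, -0.252]
ft_force: [0.2, -0.2, -0.4]
grip_width: 0.06
```

```bash
python3 -c "
from ov import *
c,M=seatc(WD,WY,-.032,.018,np.radians(45),lat=.003,out=.002)
delta(*g2(c,M,.208,-1))
for n,(x,y,w,h,s) in {'top':(190,180,100,70,8),'side':(230,160,60,70,10)}.items():
  over(n,bot.camera(n)[:,:,::-1],  [],x,y,w,h,s,f'pics/l_{n}.png')
i=[cv2.imread(f'pics/l_{n}.png') for n in('side','top')];h=max(k.shape[0] for k in i)
cv2.imwrite('pics/r.png',cv2.resize(np.hstack([cv2.copyMakeBorder(k,0,h-k.shape[0],0,0,0) for k in i]),None,fx=.57,fy=.57,interpolation=cv2.INTER_AREA))
"
```

```text
t 14.02 eef [0.4712 0.2603 0.232 ] F [ 0.2 -0.2 -0.4] w 0.06 j [ 0.66  0.64  0.01  1.38 -0.68  0.64]
target [0.4693 0.2531 0.2259] shift tool [ 0.0091  0.0031 -0.0005] rot [-0.0044  0.0052  0.0097] rows>= 0.2
```

View pics/r.png

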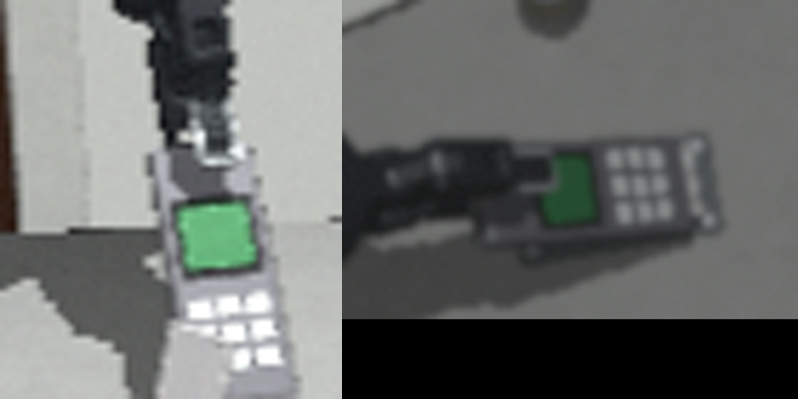

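>>> {"fn": "arm_command", "kwargs": {"moves": [0.006,0.004,0,-0.004,0.005,0.009,-0.4,0.006,0.004,0,0,0,0,-0.4,0,0,0,0,0,0,-0.4]}}

```text
clock: 14.37
eef_pos: [0.4642, 0.2502, 0.2234]
tool_rot: [0.705, -0.597, -0.292, -0.247]
ft_force: [-0.2, -0.3, 0.7]
grip_width: 0.0598
```

```bash
python3 -c "
from ov import *
c,M=seatc(WD,WY,-.032,.018,np.radians(45),lat=.006,out=.002)
delta(*g2(c,M,.208,-1))
"
```

```text
t 14.37 eef [0.4642 0.2502 0.2234] F [-0.2 -0.3  0.7] w 0.0598 j [ 0.65  0.63 -0.02  1.35 -0.68  0.64]
target [0.4663 0.2526 0.2259] shift tool [-0.0032 -0.0025 -0.0003] rot [ 0.0001 -0.0005 -0.0008] rows>= 0.1
```

>>> {"fn": "arm_command", "kwargs": {"moves": [0,0,0,0,0,0,0.3,0,0,0,0,0,0,0.4,0,0,0,0,0,0,1,0,0,0,0,0,0,1,0,0,0,0,0,0,1,0,0,0,0,0,0,1]}}

```text
clock: 14.87
eef_pos: [0.464, 0.2512, 0.2238]
tool_rot: [0.705, -0.596, -0.293, -0.248]
ft_force: [0.3, -0.7, -2.2]
grip_width: 0.0173
```

```bash
python3 -c "
from ov import *
c,M=seatc(WD,WY,-.032,.018,np.radians(45),lat=.006,out=.002)
delta(*g2(c,M,.208,-1)); print(bot.get_obs()['ft_torque'])
"
```

```text
t 14.87 eef [0.464  0.2512 0.2238] F [ 0.3 -0.7 -2.2] w 0.0173 j [ 0.65  0.63 -0.02  1.35 -0.68  0.64]
target [0.4663 0.2526 0.2259] shift tool [-0.0022 -0.0025 -0.0008] rot [-0.0003  0.0018  0.0003] rows>= 0.1
[ 0.74879076  0.14776777 -0.0227789 ]
```

Gripped at 17 mm width, taking the weight. I lift vertically out of the V.

>>> {"fn": "arm_command", "kwargs": {"moves": [-0.008,0,-0.008,0,0,0,1,-0.014,0,-0.014,0,0,0,1,-0.02,0,-0.02,0,0,0,1,-0.02,0,-0.02,0,0,0,1,-0.02,0,-0.02,0,0,0,1,-0.02,0,-0.02,0,0,0,1,-0.02,0,-0.02,0,0,0,1,-0.01,0,-0.01,0,0,0,1,0,0,0,0,0,0,1]}}

```text
clock: 15.62
eef_pos: [0.4628, 0.2496, 0.4223]
tool_rot: [0.705, -0.597, -0.294, -0.245]
ft_force: [0.1, -0.6, -1.6]
grip_width: 0.0174
```

```bash
python3 -c "
from ov import *
c,M=seatc(ST,SY,-.01,.08,np.radians(70),up=.06,out=.05)
delta(*g2(c,M,.205,-1))
b=box(*held2(.205))
for n,(x,y,w,h,s) in {'top':(180,160,110,80,8),'side':(210,90,90,100,8)}.items():
  over(n,bot.camera(n)[:,:,::-1],  b,x,y,w,h,s,f'pics/l_{n}.png')
i=[cv2.imread(f'pics/l_{n}.png') for n in('side','top')];h=max(k.shape[0] for k in i)
cv2.imwrite('pics/s.png',cv2.resize(np.hstack([cv2.copyMakeBorder(k,0,h-k.shape[0],0,0,0) for k in i]),None,fx=.5,fy=.5,interpolation=cv2.INTER_AREA))
"
```

```text
t 15.62 eef [0.4628 0.2496 0.4223] F [ 0.1 -0.6 -1.6] w 0.0174 j [ 0.65  0.47  0.25  1.79 -0.67  0.64]
target [ 0.5015 -0.1413  0.4197] shift tool [ 0.279   0.0268 -0.2753] rot [ 0.7778 -0.4075  0.4897] rows>= 9.4
```

View pics/s.png

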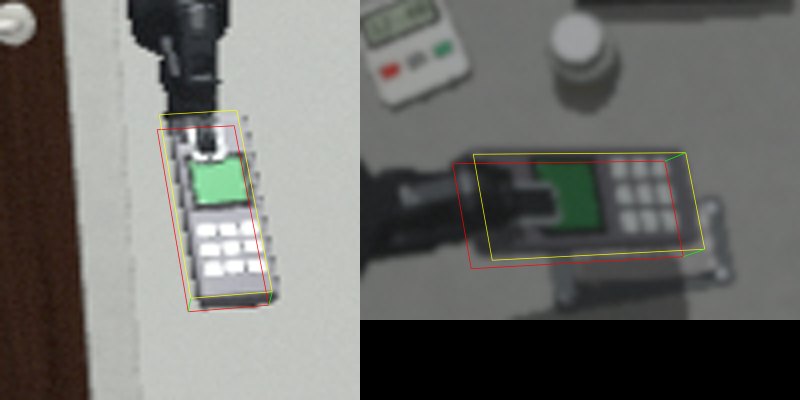

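Held securely. The overlay says D is about 0.201 and the meter is off by about 5 mm toward +x in the grip. I turn here first, clear of the books, then translate.

>>> {"fn": "arm_command", "kwargs": {"moves": [0,0,0,0.078,-0.041,0.049,1,0,0,0,0.078,-0.041,0.049,1,0,0,0,0.078,-0.041,0.049,1,0,0,0,0.078,-0.041,0.049,1,0,0,0,0.078,-0.041,0.049,1,0,0,0,0.078,-0.041,0.049,1,0,0,0,0.078,-0.041,0.049,1,0,0,0,0.078,-0.041,0.049,1,0,0,0,0.078,-0.041,0.049,1,0,0,0,0,0,0,1]}}

```text
clock: 16.55
eef_pos: [0.4604, 0.2493, 0.3994]
tool_rot: [-0.353, 0.757, 0.234, 0.498]
ft_force: [0.2, -0.6, -1.6]
grip_width: 0.0174
```

```bash
python3 -c "
from ov import *
c,M=seatc(ST,SY,-.01,.08,np.radians(70),up=.09,out=.06)
delta(*g2(c,M,.201,-1))
"
```

```text
t 16.55 eef [0.4604 0.2493 0.3994] F [ 0.2 -0.6 -1.6] w 0.0174 j [ 0.53  0.47  0.28  1.76 -0.13  1.25]
target [ 0.5011 -0.1417  0.4475] shift tool [ 0.0636 -0.282  -0.2708] rot [ 0.0464 -0.0577  0.0161] rows>= 9.5
```

>>> {"fn": "arm_command", "kwargs": {"moves": [-0.02,-0.01,-0.01,0.023,-0.029,0.008,1,-0.02,-0.01,-0.01,0.023,-0.029,0.008,1,0.006,-0.026,-0.025,0,0,0,1,0.006,-0.026,-0.025,0,0,0,1,0.006,-0.026,-0.025,0,0,0,1,0.006,-0.026,-0.025,0,0,0,1,0.006,-0.026,-0.025,0,0,0,1,0.006,-0.026,-0.025,0,0,0,1,0.006,-0.026,-0.025,0,0,0,1,0.006,-0.026,-0.025,0,0,0,1,0,0,0,0,0,0,1]}}

```text
clock: 17.47
eef_pos: [0.4928, -0.0675, 0.4541]
tool_rot: [-0.344, 0.757, 0.237, 0.502]
ft_force: [-0.2, 0.6, -1.9]
grip_width: 0.0171
```

```bash
python3 -c "
from ov import *
c,M=seatc(ST,SY,-.01,.08,np.radians(70),up=.09,out=.06)
delta(*g2(c,M,.201,-1))
"
```

```text
t 17.47 eef [ 0.4928 -0.0675  0.4541] F [-0.2  0.6 -1.9] w 0.0171 j [-0.06  0.34  0.23  1.72 -0.3   0.69]
target [ 0.5011 -0.1417  0.4475] shift tool [ 0.0249 -0.0548 -0.0448] rot [ 0.0382 -0.0446  0.0002] rows>= 1.8
```

>>> {"fn": "arm_command", "kwargs": {"moves": [0.005,-0.014,-0.012,0.019,-0.022,0,1,0.005,-0.014,-0.012,0.019,-0.022,0,1,0.008,-0.014,-0.012,0,0,0,1,0.006,-0.01,-0.008,0,0,0,1,0,0,0,0,0,0,1]}}

```text
clock: 17.88
eef_pos: [0.4971, -0.1441, 0.4395]
tool_rot: [-0.329, 0.755, 0.234, 0.517]
ft_force: [-0.0, -0.2, -2.8]
grip_width: 0.0171
```

```bash
cat > view.py <<'E'
from ov import *
import sys
def both(f,b=[],lat=-.005,D=.201,draw=True):
    cc,MM_=held2(D); 
    if draw: b=b+box(cc+MM_[:,1]*lat,MM_)
    for n,(x,y,w,h,s) in {'top':(310,170,80,80,9),'side':(220,100,80,130,6)}.items():
        over(n,bot.camera(n)[:,:,::-1],b,x,y,w,h,s,f'pics/l_{n}.png')
    i=[cv2.imread(f'pics/l_{n}.png') for n in('side','top')];h=max(k.shape[0] for k in i)
    cv2.imwrite(f,cv2.resize(np.hstack([cv2.copyMakeBorder(k,0,h-k.shape[0],0,0,0) for k in i]),None,fx=.66,fy=.66,interpolation=cv2.INTER_AREA))
E
python3 -c "
from view import *
c,M=seatc(ST,SY,-.01,.08,np.radians(70),up=.03,out=.03,lat=.005)
delta(*g2(c,M,.201,-1))
both('pics/t.png')
"
```

```text
t 17.88 eef [ 0.4971 -0.1441  0.4395] F [-0.  -0.2 -2.8] w 0.0171 j [-0.21  0.36  0.23  1.64 -0.3   0.56]
target [ 0.5027 -0.1327  0.3809] shift tool [0.0505 0.0028 0.0322] rot [ 0.0089 -0.0144 -0.0106] rows>= 1.4
```

View pics/t.png

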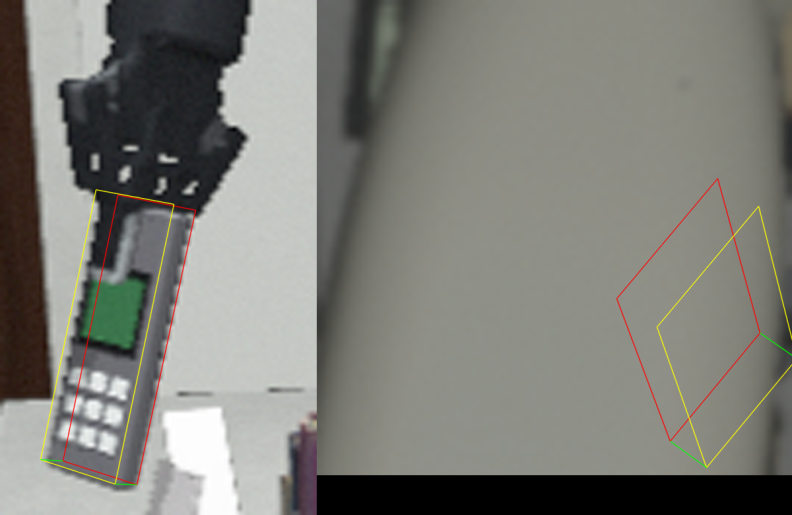

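The top view is blocked by the forearm. In the side view the overlay lies within 1 px of the meter, so D=0.201 holds. I continue down toward the seat.

>>> {"fn": "arm_command", "kwargs": {"moves": [0.012,0.001,0.008,0.009,-0.014,-0.01,1,0.013,0.001,0.008,0,0,0,1,0.013,0.001,0.008,0,0,0,1,0.011,0,0.007,0,0,0,1,0,0,0,0,0,0,1]}}

```text
clock: 18.4
eef_pos: [0.503, -0.1254, 0.3804]
tool_rot: [-0.331, 0.75, 0.235, 0.523]
ft_force: [-0.4, 0.4, -2.8]
grip_width: 0.017
```

```bash
python3 -c "
from view import *
c,M=seatc(ST,SY,-.01,.08,np.radians(70),up=.01,out=.01,lat=.005)
delta(*g2(c,M,.201,-1))
both('pics/u.png')
"
```

```text
t 18.4 eef [ 0.503  -0.1254  0.3804] F [-0.4  0.4 -2.8] w 0.017 j [-0.17  0.38  0.11  1.5  -0.29  0.59]
target [ 0.5108 -0.1239  0.3553] shift tool [ 0.0214 -0.0049  0.0145] rot [ 0.0116 -0.0012 -0.0011] rows>= 0.6
```

View pics/u.png

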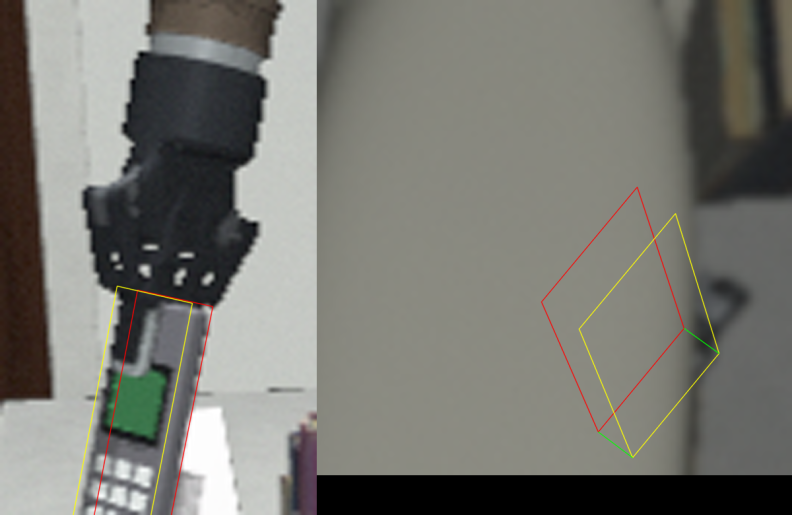

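>>> {"fn": "arm_command", "kwargs": {"moves": [0.005,-0.002,0.006,0.011,0,0,1,0.007,-0.002,0.006,0,0,0,1,0.006,0,0.003,0,0,0,1]}}

```text
clock: 18.75
eef_pos: [0.5133, -0.1218, 0.3633]
tool_rot: [-0.331, 0.748, 0.228, 0.528]
ft_force: [0.3, -0.7, -2.3]
grip_width: 0.0176
```

```bash
sed -i "s/(220,100,80,130,6)/(215,165,90,120,6)/" view.py; python3 -c "
from view import *
c,M=seatc(ST,SY,-.01,.08,np.radians(70),up=.003,out=.003,lat=.005)
delta(*g2(c,M,.201,-1))
both('pics/v.png')
"
```

```text
t 18.75 eef [ 0.5133 -0.1218  0.3633] F [ 0.3 -0.7 -2.3] w 0.0176 j [-0.16  0.4   0.1   1.46 -0.29  0.61]
target [ 0.5136 -0.1208  0.3463] shift tool [0.0157 0.0006 0.0067] rot [-0.0023  0.0031  0.0082] rows>= 0.4
```

View pics/v.png

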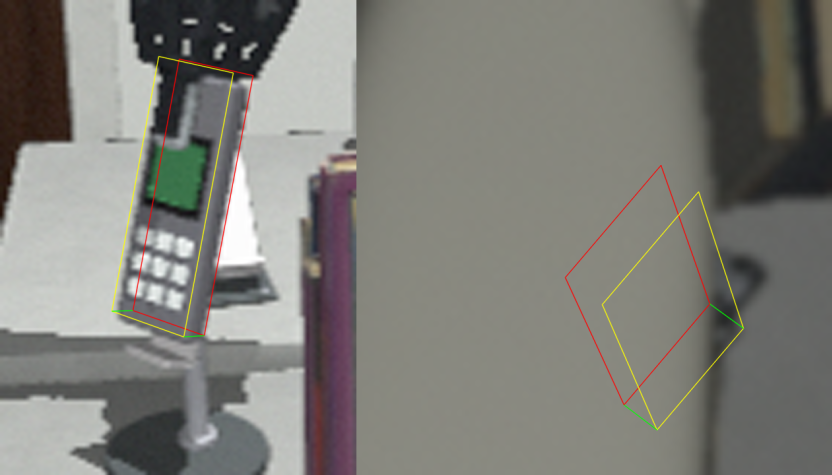

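>>> {"fn": "arm_command", "kwargs": {"moves": [0.006,0,0.005,-0.002,0.003,0.008,1,0.006,0,0.003,0,0,0,1,0.003,0,0,0,0,0,1]}}

```text
clock: 19.1
eef_pos: [0.5154, -0.12, 0.347]
tool_rot: [-0.329, 0.75, 0.23, 0.526]
ft_force: [0.8, 5.4, 19.6]
grip_width: 0.0172
```

```bash
python3 -c "
from view import *
c,M=seatc(ST,SY,-.01,.08,np.radians(70),up=.0,out=.0,lat=.005)
delta(*g2(c,M,.201,-1))
both('pics/w.png',draw=False,b=box(*seatc(ST,SY,-.01,.08,np.radians(70))))
"
```

```text
t 19.1 eef [ 0.5154 -0.12    0.347 ] F [ 0.8  5.4 19.6] w 0.0172 j [-0.16  0.42  0.08  1.43 -0.29  0.62]
target [ 0.5148 -0.1195  0.3424] shift tool [0.0043 0.0007 0.0015] rot [-0.0005  0.0009  0.0013] rows>= 0.1
```

View pics/w.png

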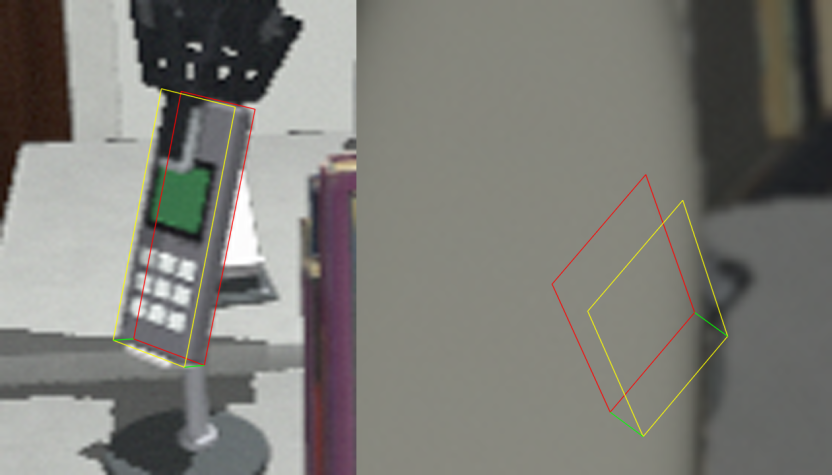

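The foot touches the ledge (about 20 N along the board direction). The meter lines up with the predicted seated pose. I nudge it toward the board next.

>>> {"fn": "arm_command", "kwargs": {"moves": [-0.0005,0.001,0.003,0,0,0,1]}}

```text
clock: 19.28
eef_pos: [0.5163, -0.1176, 0.3469]
tool_rot: [-0.329, 0.75, 0.229, 0.526]
ft_force: [-4.3, -8.8, -2.9]
grip_width: 0.0173
```

```bash
python3 -c "
from view import *
c,M=seatc(ST,SY,-.01,.08,np.radians(70),up=.0,out=.0,lat=.005)
delta(*g2(c,M,.201,-1)); F=bot.get_obs()['ft_force'];print('F along xm,ym,zm',(M.T@F).round(1))
"
```

```text
t 19.28 eef [ 0.5163 -0.1176  0.3469] F [-4.3 -8.8 -2.9] w 0.0173 j [-0.15  0.42  0.08  1.43 -0.29  0.62]
target [ 0.5148 -0.1195  0.3424] shift tool [ 0.005  -0.0002 -0.0007] rot [-0.0017  0.0003  0.0021] rows>= 0.1
F along xm,ym,zm [-5.9 -2.8  7.8]
```

>>> {"fn": "arm_command", "kwargs": {"moves": [0.003,0,0,0,0,0,1]}}

```text
clock: 19.37
eef_pos: [0.5161, -0.1182, 0.3462]
tool_rot: [-0.33, 0.75, 0.228, 0.527]
ft_force: [2.3, 7.9, 27.9]
grip_width: 0.0172
```

```bash
python3 -c "
from view import *
c,M=seatc(ST,SY,-.01,.08,np.radians(70),up=.0,out=.0,lat=.005)
delta(*g2(c,M,.201,-1)); F=bot.get_obs()['ft_force'];print('F along xm,ym,zm',(M.T@F).round(1))
"
```

```text
t 19.37 eef [ 0.5161 -0.1182  0.3462] F [ 2.3  7.9 27.9] w 0.0172 j [-0.15  0.42  0.08  1.42 -0.29  0.62]
target [ 0.5148 -0.1195  0.3424] shift tool [ 0.0042  0.0001 -0.0004] rot [-0.0022  0.0007  0.0056] rows>= 0.1
F along xm,ym,zm [28.7  3.7  2.7]
```

Seated on both surfaces (28.7 N along the board direction, 2.7 N off the board). Now I open.

>>> {"fn": "arm_command", "kwargs": {"moves": [0,0,0,0,0,0,0.3,0,0,0,0,0,0,0.2,0,0,0,0,0,0,0.1,0,0,0,0,0,0,0,0,0,0,0,0,0,0]}}

```text
clock: 19.78
eef_pos: [0.5162, -0.1181, 0.3463]
tool_rot: [-0.33, 0.749, 0.228, 0.527]
ft_force: [-0.2, 0.4, 0.4]
grip_width: 0.0427
```

```bash
python3 -c "
from view import *
c,M=seatc(ST,SY,-.01,.08,np.radians(70),up=.0,out=.0,lat=.005)
delta(*g2(c,M,.201,-1)); F=bot.get_obs()['ft_force'];print('F along xm,ym,zm',(M.T@F).round(1))
both('pics/x.png',draw=False,b=box(*seatc(ST,SY,-.01,.08,np.radians(70))))
"
```

```text
t 19.78 eef [ 0.5162 -0.1181  0.3463] F [-0.2  0.4  0.4] w 0.0427 j [-0.15  0.42  0.08  1.42 -0.29  0.62]
target [ 0.5148 -0.1195  0.3424] shift tool [ 0.0043  0.0001 -0.0005] rot [-0.0026  0.0015  0.0069] rows>= 0.1
F along xm,ym,zm [ 0.4  0.5 -0. ]
```

View pics/x.png

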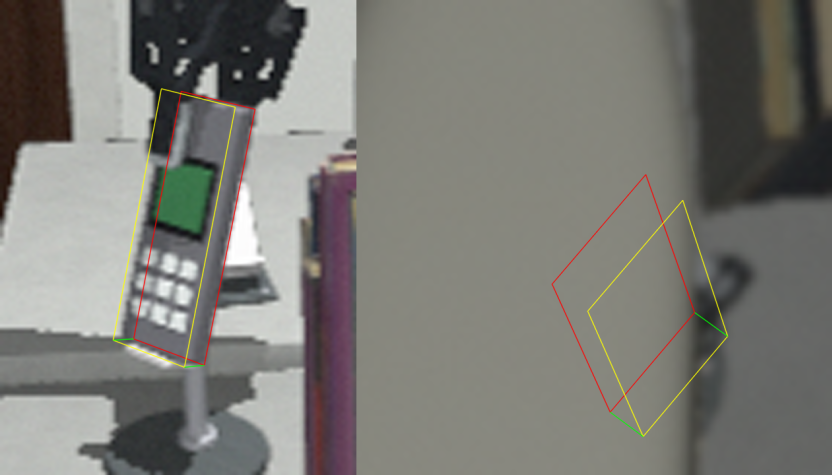

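Released, and it stays put. I retract straight along the tool axis, slowly at first.

>>> {"fn": "arm_command", "kwargs": {"moves": [-0.008,0,0,0,0,0,0,-0.012,0,0,0,0,0,0,-0.015,0,0,0,0,0,0,-0.02,0,0,0,0,0,0,-0.025,0,0,0,0,0,0,-0.03,0,0,0,0,0,0,-0.01,0,0,0,0,0,0]}}

```text
clock: 20.47
eef_pos: [0.5432, -0.0866, 0.4617]
tool_rot: [-0.328, 0.752, 0.229, 0.524]
ft_force: [-1.3, 0.3, -0.2]
grip_width: 0.0427
```

```bash
python3 -c "
from view import *
c,M=seatc(ST,SY,-.01,.08,np.radians(70),up=.0,out=.0,lat=.005)
delta(*g2(c,M,.201,-1)); F=bot.get_obs()['ft_force'];print('F along xm,ym,zm',(M.T@F).round(1))
both('pics/y.png',draw=False,b=box(*seatc(ST,SY,-.01,.08,np.radians(70))))
o=bot.get_obs();Q=R.from_quat(o['tool_rot']).as_matrix()
delta(np.array([.40,.10,.44]),Q)
"
```

```text
t 20.47 eef [ 0.5432 -0.0866  0.4617] F [-1.3  0.3 -0.2] w 0.0427 j [-0.09  0.43  0.4   1.76 -0.28  0.69]
target [ 0.5148 -0.1195  0.3424] shift tool [ 0.1269 -0.0017  0.0005] rot [-0.002  -0.0046 -0.0025] rows>= 3.0
F along xm,ym,zm [-0.4  1.1  0.6]
t 20.57 eef [ 0.5433 -0.0868  0.4601] F [-0.7 -0.5 -1.1] w 0.0423 j [-0.09  0.43  0.4   1.75 -0.28  0.68]
target [0.4  0.1  0.44] shift tool [0.0055 0.2321 0.0442] rot [0. 0. 0.] rows>= 5.7
```

View pics/y.png

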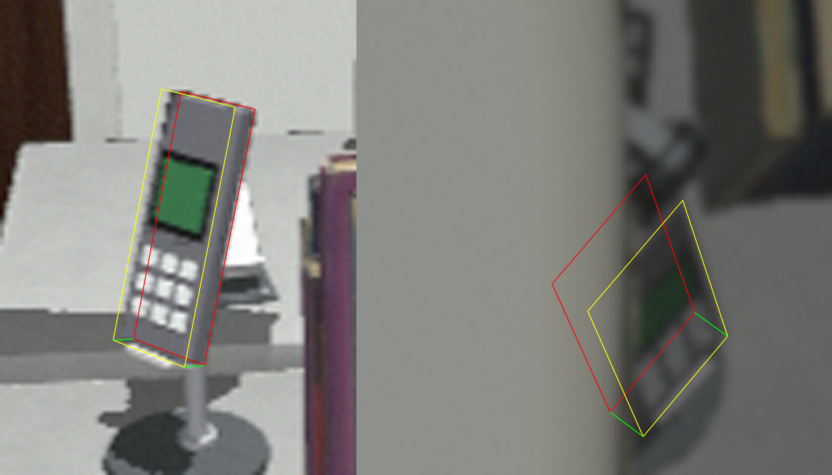

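>>> {"fn": "arm_command", "kwargs": {"moves": [0,0.036,0.007,0,0,0,0,0,0.036,0.007,0,0,0,0,0,0.036,0.007,0,0,0,0,0,0.036,0.007,0,0,0,0,0,0.036,0.007,0,0,0,0,0,0.036,0.007,0,0,0,0,0,0,0,0,0,0,0]}}

```text
clock: 21.15
eef_pos: [0.4062, 0.0921, 0.4362]
tool_rot: [-0.324, 0.757, 0.228, 0.52]
ft_force: [-0.3, -0.5, 0.1]
grip_width: 0.0429
```

```bash
python3 -c "
from view import *
print(bot.get_obs()['eef_pos'])
both('pics/z.png',draw=False,b=box(*seatc(ST,SY,-.01,.08,np.radians(70))))
cv2.imwrite('pics/ztop.png',bot.camera('top')[:,:,::-1])
"
```

```text
[0.40623477 0.09205315 0.43619985]
```

View pics/z.png

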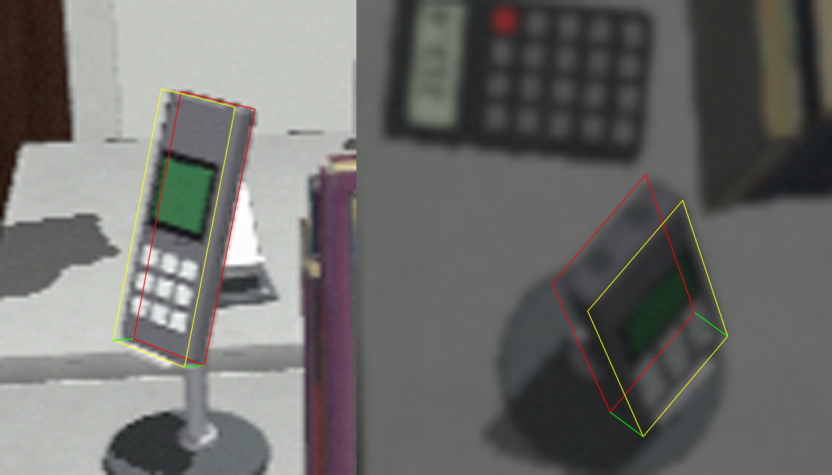

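View pics/ztop.png

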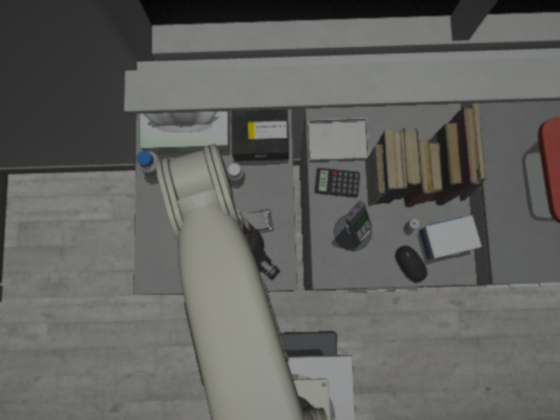

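The meter matches the nominal seated pose to about 1 px in both views. The calculator, mouse, vial, bottles and books are where they were, and the timer is hidden under the arm. Handing in.

```bash
python3 -c "
from workcell import bot
print(bot.job_done(), bot.get_obs()['clock'])"
```

```text
the job is handed in; nothing more can be done
the job is handed in; nothing more can be done
```

The meter is on the raised stand, screen outward and keypad end down, foot on the ledge and back against the board. I handed the job in at about 21 s; no verdict was reported.

**What I did**
- I gripped the meter across its width on the bench, tilted it 45° and leaned it in the wedge, then let go.
- I took it again by its top end across the thickness, about 26–29 mm below the top, lifted it clear and carried it to the stand.
- I lowered it until the force reading showed contact with both the ledge and the board, then opened the fingers and backed off.

**Last checks**
- After I backed off, the meter matched the predicted seated pose to about 1 pixel (roughly 3 mm) in both camera views.
- The outside force on the tool was near zero.
- The bottles, calculator, mouse and vial looked unmoved. The arm hid the timer in the last picture, so I could not check it then; I never moved near it.

**What disagreed**
- While seating the meter in the wedge, one step jumped to about 110 N total at the wrist, under the 120 N limit. I backed off and repeated it more gently.
- The ledge was felt about 4 mm before the position I had worked out, probably from error in how far down I gripped the meter and in the camera calibration.
- The two camera views differed by about 1 pixel throughout.

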